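# Load carrot pieces into the probe reader's tray

## Task

Get the carrot sample ready for reading: tip the pouring pan over the steel tray so that its pieces drop in, stand the empty pan upright on the middle of the rubber mat, and put every loose carrot piece from the board (or any that went astray) in the tray too. Then lay the retaining bar across the tray, centred and fully down in the notches of both supports, and after that slide the tray so that its marked dot sits right under the probe tip. Do not strike the probe or disturb the other things on the bench.

Things in the scene. Friction and masses are not known exactly. Their poses are not given: they have to be found in the camera images.
- pan: steel pouring pan holding carrot pieces: flat base 80 (x) x 100 (y) mm, walls 4 mm thick, 75 high, open top. Its -x end is a spout: a ramp rising at 30 degrees from the base edge (x = -40) to a lip at x = -115, z = 48 mm between the side walls. A rigid bail handle stands over it. Origin: centre of the base's underside; z up. 0.35 kg empty
- pan_grip (a point): middle of the pan's bail: a black straight bar 16 mm wide (x), 14 mm high, 92 mm free length along the pan's y, centred at x = -10, z = 116 mm in the pan's frame, on two thin uprights at y = +-48; grasp it from above across its 16 mm
- mat: plain grey rubber drying mat, fixed, 150 x 150 x 4 mm; origin: centre of its underside
- board: white cutting board, fixed, 150 x 150 x 8 mm, on which the loose carrot pieces lie; origin: centre of its underside
- bar: retaining bar: a flat aluminium bar 240 mm long (its y), 24 mm wide (x), 12 mm thick, with a black grip block 24 x 40 mm, 24 mm high, on top of its middle (top of block at z = 36 mm). Origin: centre of the underside. 0.22 kg
- tray (a joint): travel of the tray along the station's rail, 0 to 0.165 m, growing away from the robot (towards the probe) along the tray's +x; stays where it is left, about 2 N of friction
- handle (a point): grip point on the tray's black upright handle post, which stands outside the near (-x) wall: post 14 mm wide (y) x 18 mm (x), top 12 mm above this point, free 45 mm downwards; 30 mm clear of the wall. Pinch it from above across y and push or pull along the tray's x
- mark (a point): the tray's mark: a black dot in a white disc on the ledge outside the tray's far (+x) wall, at x = 95, y = 0, z = 46 mm in the tray's frame
- tip (a point): pointed tip of the fixed reading probe, 75 mm above the bench, pointing down; it hangs from a white stand that stands beyond it (+x) and is 180 mm tall, 44 mm wide at the head
- tray_c (a point): centre of the tray's underside, 14 mm above the bench; tray frame: x along the rail away from the robot, z up. Steel open box 150 (x) x 190 (y) x 45 mm, 4 mm walls and floor. Outside each side wall, at x = 0, y = +-98 mm, a support 12 mm thick with a notch on top: floor at z = 100 mm, 30 mm wide (x), cheeks 12 high. Bar in place: its origin at x = 0, y = 0, z = 100 mm
- cut1: cut carrot piece, a rounded block 28 (x) x 60 (y) x 26 (z) mm, 45 g; origin at its centre; starts in the pan
- cut2: cut carrot piece, a rounded block 28 (x) x 60 (y) x 26 (z) mm, 45 g; origin at its centre; starts in the pan
- cut3: cut carrot piece, a rounded block 28 (x) x 60 (y) x 26 (z) mm, 45 g; origin at its centre; starts in the pan, may be absent
- cut4: cut carrot piece, a rounded block 28 (x) x 60 (y) x 26 (z) mm, 45 g; origin at its centre; starts in the pan, may be absent
- cut5: cut carrot piece, a rounded block 28 (x) x 60 (y) x 26 (z) mm, 45 g; origin at its centre; starts loose on the cutting board, may be absent
- cut6: cut carrot piece, a rounded block 28 (x) x 60 (y) x 26 (z) mm, 45 g; origin at its centre; starts loose on the cutting board, may be absent
- cut7: cut carrot piece, a rounded block 28 (x) x 60 (y) x 26 (z) mm, 45 g; origin at its centre; starts loose on the cutting board, may be absent
- tipbox: bystander, leave alone: blue pipette-tip box with a clear cover, 60 x 75 x 48 mm; origin: centre of its underside
- timer: bystander, leave alone: flat white bench timer, 65 x 70 x 22 mm; origin: centre of its underside
- washbottle: bystander, leave alone: white wash bottle, 68 mm diameter, 160 mm tall; origin: centre of its underside
- jar: bystander, leave alone: amber jar, 80 mm diameter, 100 mm tall; origin: centre of its underside
- beaker: bystander, leave alone: empty glass beaker, 84 mm diameter, 110 mm tall; origin: centre of its underside
- probe: the probe's white stand, fixed; origin on the bench straight below the tip; base and column lie 55 to 145 mm beyond it in +x, the head reaches over to the tip 130 to 180 mm up, the 26 mm barrel hangs down to 95 mm and the point to 75 mm

How it is judged:
By the outcome, as a careful person would: the job done as asked, in the order asked, and still so for the second after the job is handed in, with the robot touching nothing.
Of cut5, cut6, cut7 only 2 to 3 are there at a start; the rules pass over those that are not, and their reading is None.
Of cut3, cut4 only 1 to 2 are there at a start; the rules pass over those that are not, and their reading is None.
At some moment in a run one of bar, cut5, cut6, cut7 may be knocked a few centimetres aside while the robot is not near it.
It also fails if it takes over 210 s, if anything falls off the work surface, if the arm or the gripper's body presses on something with over 40 N, if the wrist force passes 120 N, or if a joint passes its speed limit or range.

## Robot

A 7-joint arm with a two-finger parallel gripper is mounted at the origin on the work surface. World frame = base frame: x ahead of the robot, y to its left, z up, the work surface at z = 0. Lengths are in m, angles in rad, forces in N, time in s.
With the tool pointing down it reaches from about 0.425 to 0.875 m from the base axis. Payload 8.4 kg.
Tool frame: the origin (TCP) lies at the very end of the fingers, on their centre line; the grasp point (between the pads) lies 19 mm behind it; z points along the fingers, y is the line along which they close (so a half turn about z gives the same grasp; the last joint's range is limited). The gripper opens to 87 mm and grips with 3 to 60 N. Pads are 19 mm wide; open, the fingers measure 117 mm over their backs; the gripper's body (75 mm by 190 mm) begins 51 mm behind the grasp point.
Start: joints at [1.193, 0.333, 0.04, 1.465, -0.013, 1.343, -0.059], TCP at [0.179, -0.625, 0.198] pointing down, gripper open.
Joint ranges: [-2.58, 2.58], [-0.38, 2.09], [-1.3, 1.39], [0.25, 2.4], [-1.5, 4.64], [0.08, 2.09], [-2.65, 2.65]. Speed limits (rad/s): [2.22, 2.22, 2.79, 2.79, 3.14, 3.14, 3.14].

## Interface

Orientations are given as a 3x3 rotation matrix whose columns are the frame's x, y, z axes.
In Python, from rig import monitor, eyes, workorder gives the robot as it stands.
- The arm moves only by the shell command python3 -m handwheel 'ROWS' [FORCE]. ROWS is JSON, a list of rows, each a list of 5 numbers: the shift along the world's x, y, z normalised to -1 to 1, where 1 is 0.15 m, then the turn about the world's z normalised to -1 to 1, where 1 is 45 degrees, then the opening, from -1 (shut) to 1 (fully open). In form: [[x, y, z, turn, hand], ...]. A call has exactly 8 rows; each row shifts and turns the commanded pose from where the row before left it; what a row does not reach is not made up. A row lasts 1/12 s, in which the tool goes at most 41.7 mm and 7.16 degrees, less where a joint would pass 70% of its speed; a pose out of reach is approached as far as the arm can. A call with a number of a shift or a turn outside -1 to 1 is refused whole. A call with a gripper value outside its range is refused whole. The fingers move at their own pace and stop on an object; FORCE is the grip in N (left out, the last holds). Time passes only in rows, so rows that do not move let the fingers close, or fill a call up. It gives the time, the measured TCP pose, the force, the opening and the grip force at its end, in the units of the state.
- monitor.observe(): the state, without advancing time (a new reading comes with each control period).
- eyes.read_camera(name): name is "scene" or "side" or "wrist"; returns (picture, depth): 400x640x3 uint8, blue, green, red; 400x640 float32, m along the optical axis (not along the pixel's ray), 0 where there is no reading.
- eyes.camera_info(name): a dict with "mtx" (3x3 intrinsics, pixels), "R" (3x3) and "t" (3): a world point X has camera coordinates R X + t. Camera axes: x right, y down, z forward; pixel columns grow to the right and rows downward; lengths in m; the calibration is good to about 2 mm. A picture is of the moment at which its call begins: read the wrist's pose just before it. camera_info takes no time and is no camera call; for the wrist camera it gives the pose at the moment of the call.
- workorder.hand_in(): hands the job in; it is judged then, once.
Trained networks look in the newest picture that a camera, given by its name, has taken for a name from the list of things; names that differ only in an ending like _2 or _b are one class to them, and where a whole thing is asked for, a point or a joint stands for the part that bears it (a point fixed in the world has none). Each returns a list of dicts, best first, with "conf" (0 to 1); they miss things now and then, are a little off and sometimes report something else, mostly with a low value. They report only what shows in the picture. A call takes as long as a camera call.
- eyes.find_in(camera, thing): "point" ([column, row] in pixels, amid what is visible of it).
- eyes.masks_of(camera, thing): "mask" (400x640 bool, what is visible of it) and "point" ([column, row] in pixels, amid what is visible of it).
The state is a dict: "clock": time; "joint_positions": joint angles; "qvel": joint speeds; "effort": joint torques, N m; "position": TCP position; "tool_rot": TCP orientation; "force": force on the tool from outside, world axes, zero at the start; "moment": the same for the moment, N m; "grip_width": opening from 0.0 (shut) to 1.0 (fully open); "gripper_force": force on a finger pad.
Only numpy, scipy, OpenCV 4.12 (cv2) and the standard library are available. Lean on these libraries where they do the work, as an engineer would, in place of code of your own. Each camera call takes 0.05 s, during which the arm holds its last target. There are 200 camera calls.

## Working session

There is one attempt and no reset: what is moved stays moved. The work goes in short steps, Python scripts to look and compute and a shell command to move; the robot and the scene stay as the last step left them, time stands still between calls to the robot, and variables do not carry over. Pictures are saved under pics/ and viewed, at most 14 in all, crops included, and the job is handed in when it is done.

```bash
ls; mkdir -p pics; cat > h.py <<'E'
import numpy as np, cv2
from rig import monitor, eyes, workorder
def cam(n):
    p,d=eyes.read_camera(n); i=eyes.camera_info(n)
    return p,d,i
def world(d,i,mask=None):
    K=np.array(i["mtx"]);R=np.array(i["R"]);t=np.array(i["t"])
    v,u=np.nonzero((d>0) if mask is None else (mask&(d>0)))
    z=d[v,u]; c=np.c_[(u-K[0,2])/K[0,0]*z,(v-K[1,2])/K[1,1]*z,z]
    return (c-t)@R, u, v
def proj(i,X):
    c=np.atleast_2d(X)@np.array(i["R"]).T+np.array(i["t"]); q=c@np.array(i["mtx"]).T
    return q[:,:2]/q[:,2:]
def st():
    s=monitor.observe(); R=np.array(s["tool_rot"])
    print("t",round(s["clock"],2),"p",np.round(s["position"],4),"yaw(y axis)",round(float(np.degrees(np.arctan2(R[1,1],R[0,1]))),1),"tilt",np.round(R[:,2],3),"w",round(s["grip_width"]*87,1),"F",np.round(s["force"],1),"g",np.round(s["gripper_force"],1))
E
python3 - <<'E'
from h import *
st()
for n in ("scene","side"):
    p,d,i=cam(n); cv2.imwrite(f"pics/{n}0.png",p)
    print(n,"cam pos",np.round(-np.array(i["R"]).T@np.array(i["t"]),3))
    for th in ("pan","mat","board","bar","tray","handle","mark","tip","cut1","tipbox","timer","washbottle","jar","beaker","probe"):
        ms=eyes.masks_of(n,th)
        for m in ms[:7]:
            if m["conf"]<.3: continue
            X,_,_=world(d,i,m["mask"])
            if len(X)<5: continue
            print(th,round(m["conf"],2),np.round(m["point"]),"med",np.round(np.median(X,0),3),"lo",np.round(np.percentile(X,3,0),3),"hi",np.round(np.percentile(X,97,0),3))
E
```

```text
pics
t 0.0 p [ 0.1787 -0.6244  0.1973] yaw(y axis) -74.0 tilt [-0.001  0.001 -1.   ] w 86.9 F [-0.3  0.1  0.6] g 0.0
scene cam pos [1.152 0.453 0.982]
pan 0.77 [467. 251.] med [0.424 0.373 0.043] lo [0.322 0.317 0.002] hi [0.482 0.435 0.123]
mat 0.92 [270. 147.] med [ 0.423 -0.382  0.003] lo [ 0.349 -0.456 -0.001] hi [ 0.49  -0.312  0.007]
board 0.67 [250. 207.] med [ 0.652 -0.23   0.007] lo [ 0.582 -0.315  0.002] hi [ 0.722 -0.175  0.011]
board 0.66 [257. 292.] med [0.878 0.026 0.04 ] lo [ 0.781 -0.056  0.005] hi [0.923 0.089 0.179]
board 0.51 [469. 254.] med [0.423 0.374 0.043] lo [0.321 0.317 0.001] hi [0.482 0.437 0.123]
bar 0.75 [379. 297.] med [0.666 0.259 0.012] lo [ 0.546  0.22  -0.   ] hi [0.765 0.297 0.037]
tray 0.68 [318. 222.] med [ 0.581 -0.018  0.026] lo [ 0.486 -0.109  0.014] hi [0.673 0.09  0.115]
handle 0.72 [319. 221.] med [ 0.583 -0.019  0.027] lo [ 0.488 -0.109  0.014] hi [0.674 0.09  0.115]
handle 0.4 [468. 256.] med [0.424 0.373 0.044] lo [0.325 0.318 0.004] hi [0.482 0.435 0.123]
mark 0.62 [320. 221.] med [ 0.583 -0.018  0.026] lo [ 0.494 -0.109  0.014] hi [0.6
[... 2955 characters left out ...]
0.376 0.033]
timer 0.7 [320. 221.] med [ 0.58  -0.016  0.043] lo [ 0.484 -0.109  0.017] hi [0.662 0.092 0.116]
washbottle 0.82 [276. 360.] med [0.633 0.452 0.101] lo [0.607 0.423 0.011] hi [0.664 0.465 0.161]
jar 0.81 [304. 150.] med [ 0.651 -0.41   0.066] lo [ 0.618 -0.459  0.009] hi [ 0.687 -0.398  0.103]
beaker 0.74 [323. 136.] med [ 0.584 -0.512  0.079] lo [ 0.55  -0.58   0.008] hi [ 0.618 -0.5    0.111]
beaker 0.31 [319. 220.] med [ 0.58  -0.016  0.043] lo [ 0.481 -0.109  0.017] hi [0.661 0.092 0.116]
probe 0.75 [221. 216.] med [0.856 0.032 0.09 ] lo [ 0.771 -0.045  0.008] hi [0.914 0.092 0.18 ]
probe 0.41 [276. 359.] med [0.633 0.451 0.1  ] lo [0.607 0.421 0.009] hi [0.666 0.465 0.161]
```

View pics/scene0.png

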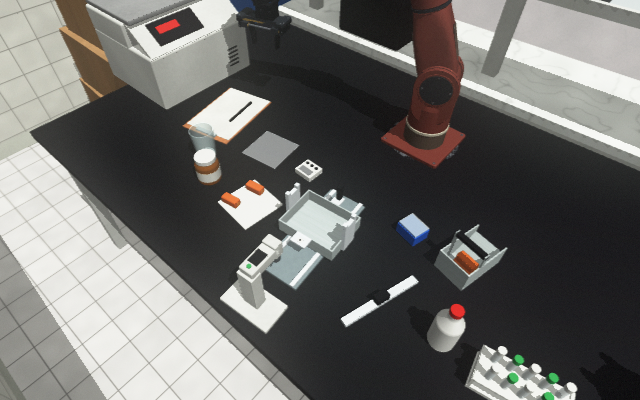

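View pics/side0.png

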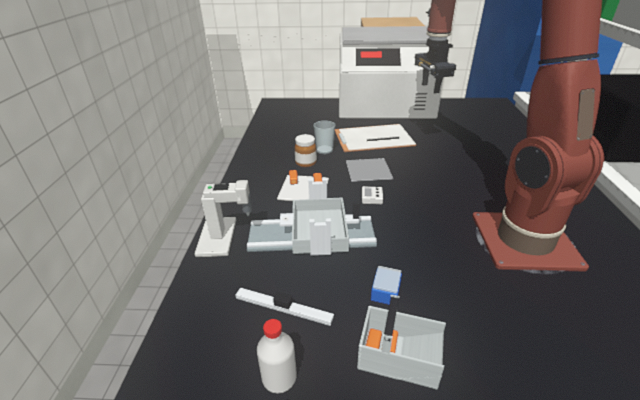

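```bash
cat >> h.py <<'E'
def rect(P):
    (c,wh,a)=cv2.minAreaRect((P[:,:2]*1000).astype(np.float32))
    a=(a if wh[0]>=wh[1] else a+90)   # long axis angle
    return np.round(c,1),np.round(sorted(wh),1),round((a+90)%180-90,1)
def clouds():
    P=[];C=[]
    for n in ("scene","side"):
        p,d,i=cam(n); X,u,v=world(d,i); P.append(X);C.append(p[v,u])
    return P,C
def clusters(X,r=0.006,minn=15):
    from scipy.spatial import cKDTree
    from scipy.sparse.csgraph import connected_components
    t=cKDTree(X); n,l=connected_components(t.sparse_distance_matrix(t,r))
    return [X[l==k] for k in range(n) if (l==k).sum()>=minn]
def orange(C):
    h=cv2.cvtColor(C.reshape(-1,1,3),cv2.COLOR_BGR2HSV)[:,0].astype(int)
    return (h[:,0]<16)&(h[:,0]>3)&(h[:,1]>150)&(h[:,2]>90)
E
python3 - <<'E'
from h import *
P,C=clouds()
np.savez("c0.npz",p0=P[0],p1=P[1],c0=C[0],c1=C[1])
def box(X,a): return (X[:,0]>a[0])&(X[:,0]<a[1])&(X[:,1]>a[2])&(X[:,1]<a[3])&(X[:,2]>a[4])&(X[:,2]<a[5])
for k in (0,1):
    X,c=P[k],C[k]; print("CAM",k)
    def show(nm,m):
        if m.sum()<10: print(nm,"few",m.sum());return
        print(nm,m.sum(),rect(X[m]),"z",np.round(np.percentile(X[m,2],[5,50,95]),3))
    show("bail",box(X,(.3,.6,.25,.5,.112,.135)))
    show("panrim",box(X,(.3,.6,.28,.48,.066,.085)))
    show("panall",box(X,(.3,.6,.28,.48,.005,.13)))
    show("bar",box(X,(.5,.8,.18,.32,.006,.05)))
    show("barblock",box(X,(.5,.8,.18,.32,.025,.05)))
    show("mat",box(X,(.33,.51,-.47,-.3,.0025,.012)))
    show("timer",box(X,(.35,.5,-.26,-.15,.012,.04)))
    for Q in clusters(X[box(X,(.44,.75,-.16,.14,.09,.135))],.01): print("sup",len(Q),rect(Q),"z",np.round(np.percentile(Q[:,2],[50,98]),3))
    for Q in clusters(X[box(X,(.44,.75,-.16,.14,.05,.088))],.006): print("traytop",len(Q),rect(Q),"z",np.round(np.percentile(Q[:,2],[50,98]),3))
    dark=c.max(1)<60
    for Q in clusters(X[box(X,(.42,.8,-.16,.14,.035,.11))&dark],.01,6): print("dark",len(Q),rect(Q),"z",np.round(np.percentile(Q[:,2],[2,50,98]),3))
    tp=X[box(X,(.72,.83,-.05,.12,.065,.13))]; 
    if len(tp): 
        for z0 in np.arange(.065,.125,.01):
            q=tp[(tp[:,2]>z0)&(tp[:,2]<=z0+.01)]
            if len(q): print("probe z",round(z0,3),len(q),np.round(q.mean(0),4),np.round(np.ptp(q[:,:2],axis=0),3))
    o=orange(c)&(X[:,2]>.012)
    for Q in clusters(X[o],.008): 
        if Q[:,0].min()>.25: print("orange",len(Q),rect(Q),"z",np.round(np.percentile(Q[:,2],[2,50,98]),3))
# top view mosaic
s=1.25e-3; x0,x1,y0,y1=.28,.95,-.5,.5
W=int((y1-y0)/s);H=int((x1-x0)/s); im=np.zeros((H,W,3),np.uint8); zb=np.full((H,W),-1.)
for X,c in zip(P,C):
    m=box(X,(x0,x1,y0,y1,-.01,.25)); o=np.argsort(X[m,2]); Q=X[m][o];cc=c[m][o]
    r=((x1-Q[:,0])/s).astype(int).clip(0,H-1); l=((y1-Q[:,1])/s).astype(int).clip(0,W-1)
    ok=Q[:,2]>zb[r,l]; im[r[ok],l[ok]]=cc[ok]; zb[r[ok],l[ok]]=Q[ok,2]
cv2.imwrite("pics/top0.png",im)
E
```

```text
CAM 0
bail 292 (array([425.4, 370. ]), array([ 21. , 100.9]), 75.3) z [0.113 0.121 0.125]
panrim 318 (array([398.6, 376.4]), array([101.4, 158.8]), -13.8) z [0.067 0.073 0.078]
panall 2546 (array([463.7, 355.1]), array([110.4, 300. ]), -16.5) z [0.01  0.045 0.122]
bar 850 (array([653.9, 259. ]), array([ 25.9, 240.6]), -17.1) z [0.008 0.012 0.036]
barblock 152 (array([653.4, 259.4]), array([24.3, 42. ]), -15.3) z [0.028 0.035 0.038]
mat 714 (array([ 416.9, -386.4]), array([165.4, 170.3]), 2.1) z [0.003 0.004 0.007]
timer 318 (array([ 419., -201.]), array([66.8, 71.8]), 90.0) z [0.015 0.021 0.025]
sup 165 (array([ 591.8, -110.1]), array([13.9, 57.1]), 6.7) z [0.113 0.128]
sup 39 (array([478.8, -21.9]), array([12.9, 19.4]), 6.5) z [0.104 0.108]
sup 162 (array([574.4,  84.3]), array([14. , 58.3]), 5.3) z [0.113 0.127]
traytop 229 (array([501., -39.]), array([ 52.2, 161. ]), -75.5) z [0.056 0.071]
traytop 19 (array([483.3, -19.3]), array([10.1, 17.8]), -50.0) z [0.08  0.087]
traytop 630 (array([620.9, -10.6]), array([144.9, 207.9]), -88.7) z [0.059 0.086]
traytop 24 (array([512.8,  69.9])
[... 1961 characters left out ...]
z [0.058 0.062]
dark 18 (array([476.6, -15.9]), array([ 5.1, 14.7]), 4.8) z [0.058 0.067 0.081]
probe z 0.075 4 [0.7794 0.0066 0.0817] [0.006 0.002]
probe z 0.085 4 [0.7768 0.0084 0.0883] [0.003 0.006]
probe z 0.095 24 [0.7765 0.0135 0.1002] [0.024 0.014]
probe z 0.105 29 [0.7772 0.0144 0.1102] [0.025 0.012]
probe z 0.115 28 [0.7756 0.0135 0.1196] [0.025 0.015]
orange 90 (array([ 686., -289.]), array([24.6, 61.8]), -84.0) z [0.016 0.034 0.038]
orange 54 (array([ 599.9, -272.5]), array([24.7, 51.8]), -82.9) z [0.033 0.035 0.038]
orange 210 (array([448. , 356.9]), array([24.7, 42.1]), 74.8) z [0.027 0.03  0.033]
orange 86 (array([412.6, 379.5]), array([ 9.6, 49.9]), 75.6) z [0.053 0.056 0.059]
```

View pics/top0.png

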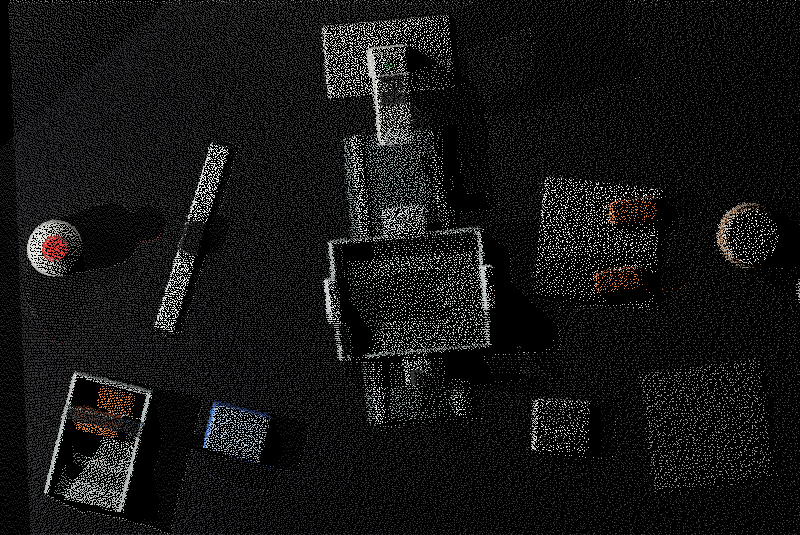

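The scene view shows the tray in the middle (≈320,220), the pan at (468,251) with its spout towards the robot, the bar at (380,297) and two loose pieces at (231,199) and (254,188). The side view agrees. The top mosaic gives the tray a yaw of about 5° and the pan a yaw of about -14°.

The tool cannot tilt. To pour, I'll let the bail pivot in a light grip by bringing the pan's rear base edge down on the right support.

```bash

python3 -m handwheel '[[0.155,0.135,0.043,0.083,1],[0.155,0.135,0.043,0.083,1],[0.155,0.135,0.043,0.083,1],[0.155,0.135,0.043,0.083,1],[0.155,0.135,0.043,0.083,1],[0.155,0.135,0.043,0.083,1],[0.155,0.135,0.043,0.083,1],[0.155,0.135,0.043,0.083,1]]' 20
python3 -m handwheel '[[0.155,0.135,0.043,0.083,1],[0.155,0.135,0.043,0.083,1],[0.155,0.135,0.043,0.083,1],[0.155,0.135,0.043,0.083,1],[0.155,0.135,0.043,0.083,1],[0.155,0.135,0.043,0.083,1],[0.155,0.135,0.043,0.083,1],[0.155,0.135,0.043,0.083,1]]'
python3 -c "from h import *;st()"
```

```text
clock: 2.37
position: [0.3658, -0.4618, 0.2503]
tool_rot: [[0.694, 0.72, 0.0], [0.72, -0.694, -0.0], [-0.0, 0.0, -1.0]]
force: [1.0, -0.5, 0.9]
grip_width: 0.997
gripper_force: 0.0
clock: 3.03
position: [0.5518, -0.2998, 0.3019]
tool_rot: [[0.244, 0.97, 0.0], [0.97, -0.244, -0.0], [-0.0, 0.0, -1.0]]
force: [0.6, -1.0, 0.0]
grip_width: 0.998
gripper_force: 0.0
t 3.03 p [ 0.5518 -0.2998  0.3019] yaw(y axis) -14.1 tilt [ 0. -0. -1.] w 86.8 F [ 0.6 -1.   0. ] g 0.0
```

```bash

python3 -m handwheel '[[-0.0354,0.1863,0,0,1],[-0.0354,0.1863,0,0,1],[-0.0354,0.1863,0,0,1],[-0.0354,0.1863,0,0,1],[-0.0354,0.1863,0,0,1],[-0.0354,0.1863,0,0,1],[-0.0354,0.1863,0,0,1],[-0.0354,0.1863,0,0,1]]' >/dev/null
python3 -m handwheel '[[-0.0354,0.1863,0,0,1],[-0.0354,0.1863,0,0,1],[-0.0354,0.1863,0,0,1],[-0.0354,0.1863,0,0,1],[-0.0354,0.1863,0,0,1],[-0.0354,0.1863,0,0,1],[-0.0354,0.1863,0,0,1],[-0.0354,0.1863,0,0,1]]' >/dev/null
python3 -m handwheel '[[-0.0354,0.1863,0,0,1],[-0.0354,0.1863,0,0,1],[-0.0354,0.1863,0,0,1],[-0.0354,0.1863,0,0,1],[-0.0354,0.1863,0,0,1],[-0.0354,0.1863,0,0,1],[-0.0354,0.1863,0,0,1],[0,0,0,0,1]]' >/dev/null
python3 - <<'E'
from h import *
st()
p,d,i=cam("wrist"); X,u,v=world(d,i); print("campos",-np.array(i["R"]).T@np.array(i["t"]))
for nm,a in (("bail",(.112,.135)),("rim",(.066,.085))):
    m=(X[:,2]>a[0])&(X[:,2]<a[1]); 
    if m.sum()>10: print(nm,m.sum(),rect(X[m]),np.percentile(X[m,2],[5,50,95]))
cv2.imwrite("pics/w1.png",p)
E
```

```text
t 5.03 p [0.4258 0.3473 0.3014] yaw(y axis) -13.9 tilt [-0.001  0.003 -1.   ] w 86.8 F [-0.5 -0.7  0.2] g 0.0
campos [0.44535228 0.41910555 0.48798408]
bail 2422 (array([522.6, 405.8]), array([ 90.6, 280.9]), 20.7) [0.11349811 0.12242606 0.12916767]
rim 1349 (array([472.9, 379.9]), array([140.7, 327.6]), 3.7) [0.06726839 0.07465906 0.08098105]
```

View pics/w1.png

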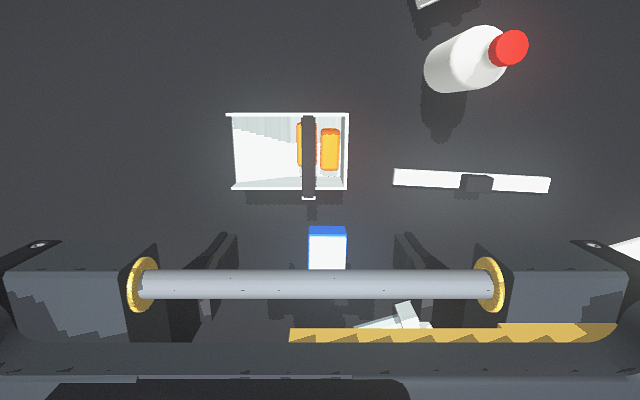

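```bash

python3 - <<'E'
from h import *
p,d,i=cam("wrist"); X,u,v=world(d,i)
m=(X[:,2]>.11)&(X[:,2]<.13)&(u>290)&(u<330)&(v>105)&(v<205); print(m.sum(),rect(X[m]))
E
python3 -m handwheel '[[-0.009,0.079,0,0,1],[0,0.079,0,0,1],[0,0,-0.16,0,1],[0,0,-0.16,0,0.5],[0,0,-0.16,0,0],[0,0,-0.16,0,0],[0,0,-0.16,0,0],[0,0,0,0,0]]'
```

```text
1198 (array([423.3, 368.7]), array([15.6, 99.9]), 75.7)
clock: 5.8
position: [0.4268, 0.3619, 0.1771]
tool_rot: [[0.249, 0.969, -0.004], [0.969, -0.249, -0.005], [-0.006, -0.003, -1.0]]
force: [0.2, -1.3, -1.3]
grip_width: 0.704
gripper_force: 0.0
```

```bash

python3 -m handwheel '[[0,0,0,0,0],[0,0,0,0,0],[0,0,0,0,0],[0,0,0,0,0],[0,0,0,0,0],[0,0,0,0,0],[0,0,0,0,0],[0,0,0,0,0]]'
```

```text
clock: 6.47
position: [0.4274, 0.3656, 0.1815]
tool_rot: [[0.246, 0.969, 0.0], [0.969, -0.246, 0.0], [0.0, 0.0, -1.0]]
force: [-0.3, 0.6, 0.5]
grip_width: 0.499
gripper_force: 0.0
```

```bash

python3 -m handwheel '[[-0.011,0.016,-0.05,0,0],[-0.011,0.016,-0.1,0,0],[0,0,-0.15,0,0],[0,0,-0.15,0,0],[0,0,-0.11,0,0],[0,0,0,0,0],[0,0,0,0,0],[0,0,0,0,0]]'
```

```text
clock: 7.13
position: [0.4242, 0.371, 0.0982]
tool_rot: [[0.246, 0.969, 0.0], [0.969, -0.246, 0.001], [0.001, 0.0, -1.0]]
force: [-0.0, 0.2, 0.4]
grip_width: 0.497
gripper_force: 0.0
```

```bash

python3 -m handwheel '[[0,0,0,0,-0.5],[0,0,0,0,-1],[0,0,0,0,-1],[0,0,0,0,-1],[0,0,0,0,-1],[0,0,0,0,-1],[0,0,0,0,-1],[0,0,0.03,0,-1]]' 30
python3 -m handwheel '[[0,0,0.05,0,-1],[0,0,0.1,0,-1],[0,0,0.15,0,-1],[0,0,0.2,0,-1],[0,0,0.2,0,-1],[0,0,0.2,0,-1],[0,0,0.15,0,-1],[0,0,0,0,-1]]' 
```

```text
clock: 7.8
position: [0.4235, 0.3698, 0.1009]
tool_rot: [[0.246, 0.969, -0.001], [0.969, -0.246, -0.001], [-0.001, -0.001, -1.0]]
force: [0.0, -0.4, -5.1]
grip_width: 0.163
gripper_force: 30.0
clock: 8.47
position: [0.4254, 0.3719, 0.2645]
tool_rot: [[0.247, 0.969, 0.006], [0.969, -0.247, 0.004], [0.005, 0.005, -1.0]]
force: [0.1, 0.8, -3.3]
grip_width: 0.163
gripper_force: 30.0
```

```bash

R='x'
python3 -m handwheel '[[0.045,-0.121,0.01,-0.0657,-1],[0.045,-0.121,0.01,-0.0657,-1],[0.045,-0.121,0,-0.0657,-1],[0.045,-0.121,0,-0.0657,-1],[0.045,-0.121,0,-0.0657,-1],[0.045,-0.121,0,-0.0657,-1],[0.045,-0.121,0,-0.0657,-1],[0.045,-0.121,0,-0.0657,-1]]' >/dev/null
python3 -m handwheel '[[0.045,-0.121,0,-0.0657,-1],[0.045,-0.121,0,-0.0657,-1],[0.045,-0.121,0,-0.0657,-1],[0.045,-0.121,0,-0.0657,-1],[0.045,-0.121,0,-0.0657,-1],[0.045,-0.121,0,-0.0657,-1],[0.045,-0.121,0,-0.0657,-1],[0.045,-0.121,0,-0.0657,-1]]' >/dev/null
python3 -m handwheel '[[0.045,-0.121,0,-0.0657,-1],[0.045,-0.121,0,-0.0657,-1],[0.045,-0.121,0,-0.0657,-1],[0.045,-0.121,0,-0.0657,-1],[0.045,-0.121,0,-0.0657,-1],[0.045,-0.121,0,-0.0657,-1],[0.045,-0.121,0,-0.0657,-1],[0,0,0,0,-1]]'
python3 - <<'E'
from h import *
st()
p,d,i=cam("side"); cv2.imwrite("pics/s2.png",p[80:340,150:450].repeat(2,0).repeat(2,1)[:520])
E
```

```text
clock: 10.47
position: [0.5805, -0.0533, 0.2617]
tool_rot: [[0.992, 0.123, -0.0], [0.123, -0.992, -0.002], [-0.001, 0.002, -1.0]]
force: [-0.1, -3.2, -4.2]
grip_width: 0.165
gripper_force: 30.3
t 10.47 p [ 0.5805 -0.0533  0.2617] yaw(y axis) -82.9 tilt [-0.    -0.002 -1.   ] w 14.3 F [-0.1 -3.2 -4.2] g 30.3
```

View pics/s2.png

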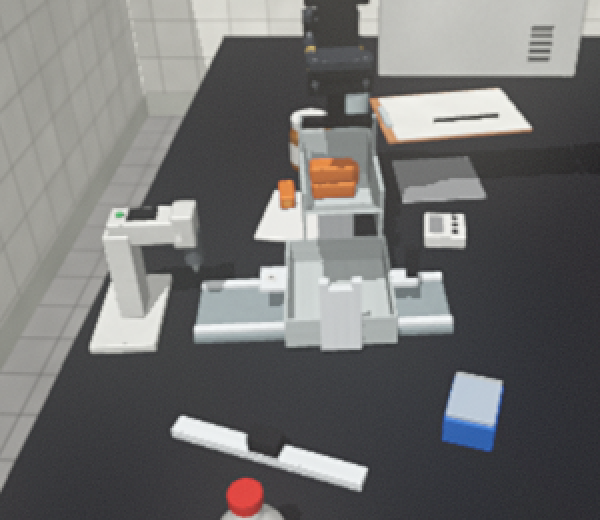

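```bash

python3 -m handwheel '[[0.015,-0.024,-0.05,-0.016,-1],[0.015,-0.024,-0.05,-0.016,-1],[0.015,-0.024,-0.05,-0.015,-1],[0,0,-0.05,0,-1],[0,0,0,0,-1],[0,0,0,0,-1],[0,0,0,0,-1],[0,0,0,0,-1]]' 18
python3 -c "from h import *;st()"
```

```text
clock: 11.18
position: [0.5863, -0.0576, 0.2329]
tool_rot: [[0.995, 0.098, 0.001], [0.098, -0.995, -0.0], [0.001, 0.0, -1.0]]
force: [-0.1, 0.4, -4.7]
grip_width: 0.172
gripper_force: 18.0
t 11.18 p [ 0.5863 -0.0576  0.2329] yaw(y axis) -84.4 tilt [ 0.001 -0.    -1.   ] w 15.0 F [-0.1  0.4 -4.7] g 18.0
```

```bash

python3 -m handwheel '[[0.007,-0.022,-0.02,-0.005,-1],[0,-0.022,-0.02,-0.005,-1],[0,0,-0.02,0,-1],[0,0,0,0,-1],[0,0,0,0,-1],[0,0,0,0,-1],[0,0,0,0,-1],[0,0,0,0,-1]]' 18
python3 -m handwheel '[[-0.005,0.048,-0.024,0,-1],[-0.004,0.048,-0.024,0,-1],[-0.004,0.048,-0.024,0,-1],[-0.004,0.048,-0.024,0,-1],[0,0,0,0,-1],[0,0,0,0,-1],[0,0,0,0,-1],[0,0,0,0,-1]]' 18
```

```text
clock: 11.85
position: [0.5871, -0.0644, 0.2234]
tool_rot: [[0.996, 0.09, 0.0], [0.09, -0.996, 0.0], [0.0, -0.0, -1.0]]
force: [-0.2, 0.8, -4.0]
grip_width: 0.177
gripper_force: 18.0
clock: 12.52
position: [0.5847, -0.0362, 0.2091]
tool_rot: [[0.996, 0.089, 0.0], [0.089, -0.996, -0.0], [0.0, 0.0, -1.0]]
force: [0.4, 0.2, -0.2]
grip_width: 0.002
gripper_force: 0.0
```

```bash
python3 - <<'E'
from h import *
for n,cr in (("side",(80,340,150,450)),("scene",(100,300,200,450))):
    p,d,i=cam(n); q=p[cr[0]:cr[1],cr[2]:cr[3]]; cv2.imwrite(f"pics/{n}3.png",cv2.resize(q,None,fx=2,fy=2))
E
```

```text
(no output)
```

View pics/side3.png

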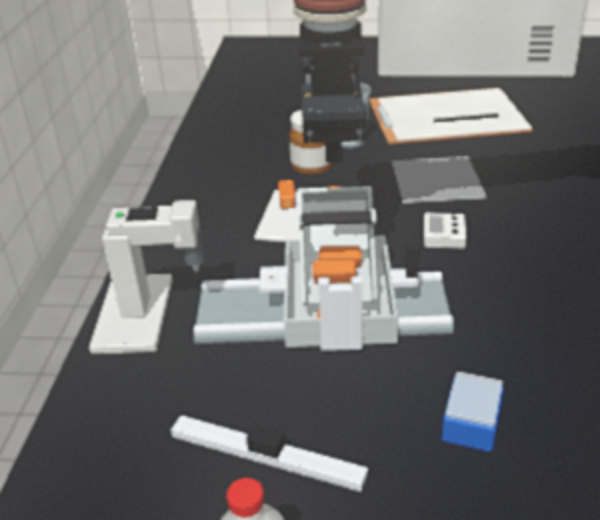

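View pics/scene3.png

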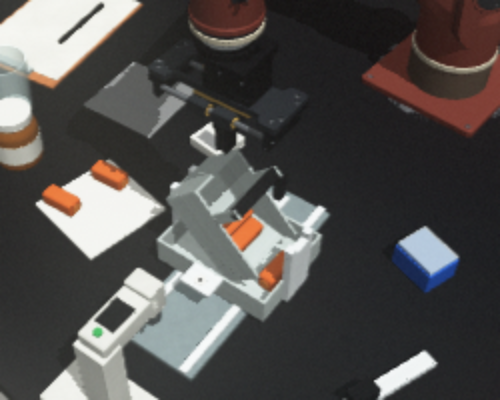

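```bash

python3 -m handwheel '[[0,-0.1,0.1,0,-1],[0,-0.2,0.2,0,-1],[0,-0.2,0.2,0,-1],[0,-0.2,0.2,0,-1],[0,-0.2,0.1,0,-1],[0,-0.2,0,0,-1],[0,0,0,0,1],[0,0,0,0,1]]' 18
cat > side.py <<'E'
from h import *
P,C=clouds()
c0=np.array([.5827,-.0123]); a=np.radians(5.07); Rm=np.array([[np.cos(a),-np.sin(a)],[np.sin(a),np.cos(a)]])
X=np.vstack(P);c=np.vstack(C); q=(X[:,:2]-c0)@Rm
m=(abs(q[:,0])<.09)&(abs(q[:,1])<.13)&(X[:,2]>.01)&(X[:,2]<.25)
q=q[m];z=X[m,2];c=c[m]
im=np.zeros((520,560,3),np.uint8)   # y-z profile, 2px/mm; col: y_tray from -140, row z
r=(500-z*2000).astype(int);l=((q[:,1]+.14)*2000).astype(int)
for dr in (0,1):
    for dl in (0,1): im[r+dr,l+dl]=c
for k in range(-140,141,20): cv2.line(im,((k+140)*2,500),((k+140)*2,508),(255,255,255),1)
for k in range(0,250,20): cv2.line(im,(0,500-2*k),(6,500-2*k),(255,255,255),1)
cv2.imwrite("pics/prof.png",im)
dark=(c.max(1)<70)&(z>.07)
for Q in clusters(np.c_[q[dark],z[dark]],.008,20): print("dark",len(Q),np.round(np.percentile(Q,[2,50,98],0),4).tolist())
o=orange(c)
for Q in clusters(np.c_[q[o],z[o]],.006,20): print("or",len(Q),np.round(np.percentile(Q,[2,50,98],0),4).tolist())
E
python3 side.py
```

```text
clock: 13.28
position: [0.5841, -0.2018, 0.327]
tool_rot: [[0.996, 0.086, -0.001], [0.086, -0.996, -0.0], [-0.001, 0.0, -1.0]]
force: [0.4, -0.0, 0.2]
grip_width: 0.086
gripper_force: 0.0
dark 194 [[-0.0439, 0.0164, 0.1708], [0.0003, 0.0265, 0.1769], [0.0418, 0.0343, 0.1831]]
or 492 [[-0.0292, -0.0125, 0.0699], [0.0011, 0.0111, 0.0883], [0.0277, 0.0265, 0.0972]]
or 124 [[-0.0209, 0.0569, 0.0295], [0.0169, 0.0674, 0.0442], [0.0324, 0.0788, 0.048]]
```

View pics/prof.png

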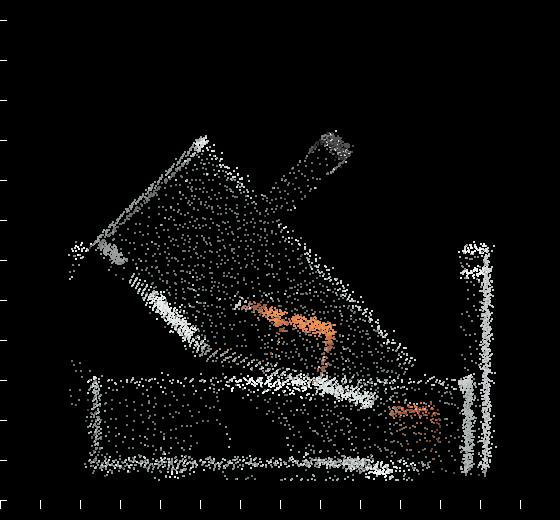

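```bash

python3 -m handwheel '[[-0.004,0.15,0,-0.002,0],[-0.004,0.25,0,0,0],[-0.004,0.25,0,0,0],[-0.004,0.25,-0.1,0,-0.1],[-0.004,0.25,-0.15,0,-0.1],[-0.003,0.25,-0.15,0,-0.1],[0,0,-0.1,0,-0.1],[0,0,0,0,-0.1]]' 40
python3 -m handwheel '[[0,0,0,0,-0.1],[0,0,0,0,-0.1],[0,0,0,0,-0.1],[0,0,0,0,-0.1],[0,0,0,0,-0.1],[0,0,0,0,-0.1],[0,0,0,0,-0.1],[0,0,0,0,-0.1]]' 40
```

```text
clock: 14.05
position: [0.579, 0.0116, 0.2514]
tool_rot: [[0.995, 0.095, -0.005], [0.095, -0.995, 0.001], [-0.005, -0.001, -1.0]]
force: [0.2, -1.1, -0.7]
grip_width: 0.448
gripper_force: 0.0
clock: 14.72
position: [0.5812, 0.0072, 0.2546]
tool_rot: [[0.996, 0.088, 0.0], [0.088, -0.996, 0.0], [0.0, -0.0, -1.0]]
force: [-1.7, 0.3, 0.3]
grip_width: 0.451
gripper_force: 0.0
```

```bash

python3 -m handwheel '[[0,0.029,-0.05,0,-0.1],[0,0,-0.15,0,-0.1],[0,0,-0.2,0,-0.1],[0,0,-0.18,0,-0.1],[0,0,-0.1,0,-0.1],[0,0,0,0,-0.1],[0,0,0,0,-0.1],[0,0,0,0,-0.1]]' 40
python3 -m handwheel '[[0,0,0,0,-0.3],[0,0,0,0,-0.5],[0,0,0,0,-0.6],[0,0,0,0,-0.7],[0,0,0,0,-0.9],[0,0,0,0,-1],[0,0,0,0,-1],[0,0,0,0,-1]]' 40; python3 side.py
```

```text
clock: 15.38
position: [0.5818, 0.0121, 0.1536]
tool_rot: [[0.996, 0.089, 0.001], [0.089, -0.996, 0.0], [0.001, -0.0, -1.0]]
force: [-0.5, 0.2, 0.7]
grip_width: 0.448
gripper_force: 0.0
clock: 16.05
position: [0.5826, 0.012, 0.1547]
tool_rot: [[0.996, 0.089, 0.004], [0.089, -0.996, -0.0], [0.004, 0.0, -1.0]]
force: [-0.8, -0.3, 14.1]
grip_width: 0.033
gripper_force: 33.2
dark 389 [[-0.0432, 0.0146, 0.1683], [0.0082, 0.0315, 0.1789], [0.0498, 0.0367, 0.2154]]
or 483 [[-0.0292, -0.0131, 0.0694], [0.0018, 0.0121, 0.0878], [0.0298, 0.0268, 0.0966]]
or 131 [[-0.0193, 0.0574, 0.0291], [0.0165, 0.0675, 0.0442], [0.0324, 0.0791, 0.048]]
```

View pics/prof.png

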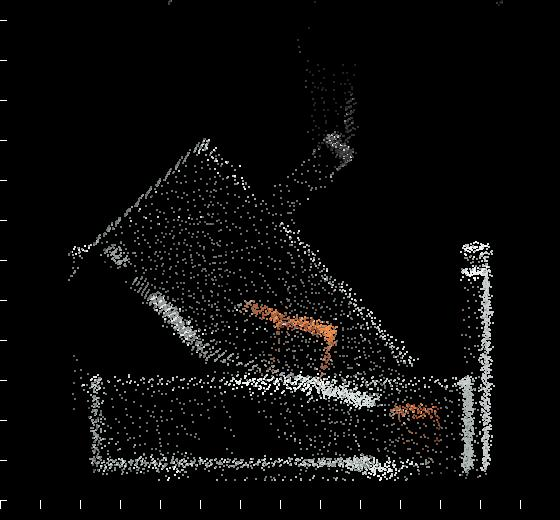

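```bash
cat > dk.py <<'E'
from h import *
P,C=clouds()
c0=np.array([.5827,-.0123]); a=np.radians(5.07); Rm=np.array([[np.cos(a),-np.sin(a)],[np.sin(a),np.cos(a)]])
for X,c in zip(P,C):
    q=(X[:,:2]-c0)@Rm; m=(abs(q[:,0])<.07)&(abs(q[:,1])<.09)&(X[:,2]>.12)&(X[:,2]<.26)&(c.max(1)<110)
    q=np.c_[q[m],X[m,2]]
    for z in np.arange(.14,.26,.008):
        k=q[(q[:,2]>z)&(q[:,2]<=z+.008)]
        if len(k)>3: print(round(z,3),len(k),"x",np.round(np.percentile(k[:,0],[3,50,97])*1e3),"y",np.round(np.percentile(k[:,1],[3,50,97])*1e3))
    print()
E
python3 dk.py; python3 -c "from h import *;st()"
```

```text
0.14 8 x [-47. -44. -44.] y [-51. -36. -30.]
0.148 4 x [-45. -41.  44.] y [-65. -34.  -2.]
0.156 4 x [49. 50. 51.] y [-30.  -9.  22.]
0.164 33 x [-31.  21.  52.] y [12. 32. 34.]
0.172 95 x [-42.  22.  50.] y [16. 29. 34.]
0.18 31 x [-29.  12.  41.] y [10. 25. 35.]
0.188 24 x [-6. 11. 16.] y [16. 32. 35.]
0.196 18 x [-4. 12. 15.] y [15. 25. 35.]
0.204 20 x [-1. 13. 14.] y [12. 21. 36.]
0.212 14 x [12. 14. 16.] y [12. 30. 37.]
0.244 13 x [-29.  11.  37.] y [-57. -55.  43.]
0.252 74 x [-20.  39.  42.] y [-58.   6.  57.]

0.164 38 x [-45.  -5.  40.] y [-33.  32.  35.]
0.172 131 x [-45.  -4.  40.] y [25. 31. 36.]
0.18 51 x [-44.  -2.  36.] y [24. 31. 37.]
0.188 24 x [-7.  2. 11.] y [31. 34. 37.]
0.196 13 x [-7.  1. 10.] y [32. 34. 36.]
0.252 5 x [-33.  36.  36.] y [-57. -55. -55.]

t 16.25 p [0.5826 0.0119 0.1548] yaw(y axis) -84.9 tilt [ 0.004 -0.    -1.   ] w 2.8 F [-0.9  0.3 13.9] g 33.1
```

```bash
python3 - <<'E'
from h import *
c0=np.array([.5827,-.0123]); a=np.radians(5.07); Rm=np.array([[np.cos(a),-np.sin(a)],[np.sin(a),np.cos(a)]])
for n in ("scene","side"):
    p,d,i=cam(n); X,u,v=world(d,i); c=p[v,u]
    q=np.c_[(X[:,:2]-c0)@Rm,X[:,2]]
    for z in np.arange(.14,.21,.006):
        for x0 in (-40,-24,-8,8,24):
            k=q[(q[:,2]>z)&(q[:,2]<=z+.006)&(q[:,0]>x0*1e-3)&(q[:,0]<(x0+16)*1e-3)&(abs(q[:,1]-.03)<.03)]
            print(np.round(np.percentile(k[:,1],[5,95])*1e3) if len(k) else "--",end=" ")
        print(n,round(z,3))
    B=np.array([[.5806,.0116,.17]]); uu,vv=proj(i,B)[0].astype(int); 
    cv2.imwrite(f"pics/z_{n}.png",cv2.resize(p[vv-45:vv+45,uu-45:uu+45],None,fx=4.4,fy=4.4,interpolation=cv2.INTER_CUBIC))
a=cv2.imread("pics/z_scene.png");b=cv2.imread("pics/z_side.png"); cv2.imwrite("pics/z.png",np.hstack([a,b]))
E
```

```text
-- -- -- -- -- scene 0.14
-- -- -- -- -- scene 0.146
-- -- -- -- -- scene 0.152
-- -- -- -- -- scene 0.158
[32. 32.] -- [32. 32.] [33. 33.] [32. 33.] scene 0.164
[29. 33.] [30. 34.] [31. 34.] [17. 33.] [17. 34.] scene 0.17
[23. 30.] [27. 33.] [33. 33.] [18. 33.] [20. 31.] scene 0.176
-- [33. 33.] [24. 35.] [18. 33.] -- scene 0.182
-- -- [34. 35.] [17. 35.] -- scene 0.188
-- -- [34. 35.] [15. 34.] -- scene 0.194
-- -- [35. 36.] [17. 35.] -- scene 0.2
-- -- -- [13. 35.] -- scene 0.206
-- -- -- -- -- side 0.14
-- -- -- -- -- side 0.146
-- -- -- -- -- side 0.152
-- -- -- -- -- side 0.158
[29. 33.] -- [28. 31.] [28. 32.] [32. 33.] side 0.164
[31. 36.] [30. 35.] [30. 34.] [29. 35.] [28. 36.] side 0.17
[21. 30.] [26. 31.] [32. 35.] [24. 35.] [23. 30.] side 0.176
[24. 29.] [28. 29.] [31. 37.] [25. 36.] [24. 26.] side 0.182
-- -- [32. 36.] [32. 36.] -- side 0.188
-- -- [32. 37.] [34. 36.] -- side 0.194
-- -- [36. 38.] [36. 36.] -- side 0.2
-- -- -- -- -- side 0.206
```

View pics/z.png

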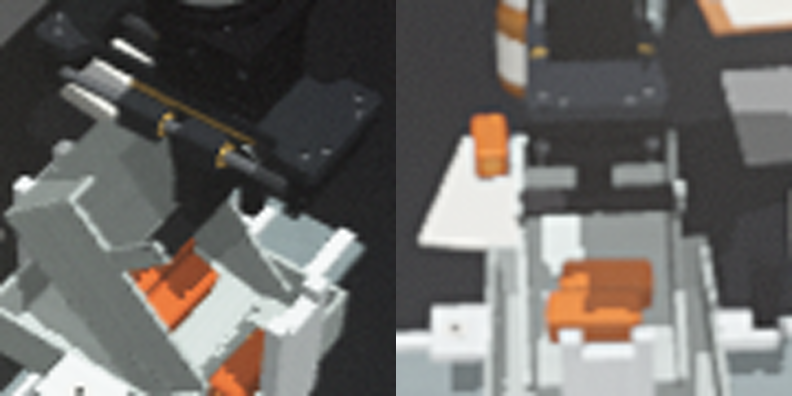

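```bash

python3 -m handwheel '[[0,0,0.03,0,-0.1],[0,0,0.05,0,-0.1],[0,0,0,0,-0.1],[0,0,0,0,-0.1],[0,0,0,0,-0.1],[0,0,0,0,-0.1],[0,0,0,0,-0.1],[0,0,0,0,-0.1]]' 40
python3 dk.py
```

```text
clock: 17.02
position: [0.581, 0.0117, 0.1642]
tool_rot: [[0.996, 0.088, -0.0], [0.088, -0.996, 0.0], [-0.0, -0.0, -1.0]]
force: [-0.1, 0.7, -0.6]
grip_width: 0.437
gripper_force: 0.0
0.14 15 x [-48. -46. -44.] y [-55. -17.  -2.]
0.148 16 x [-49. -46. -44.] y [-38. -11.   1.]
0.164 13 x [-40.   9.  51.] y [-51.  23.  33.]
0.172 94 x [-20.  17.  45.] y [15. 27. 33.]
0.18 38 x [-12.  18.  46.] y [20. 23. 30.]
0.188 31 x [-9.  9. 14.] y [-3.  5. 52.]
0.196 28 x [-7.  8. 14.] y [-4. 24. 52.]
0.204 28 x [-7.  9. 14.] y [-3.  5. 53.]
0.212 28 x [-6. 10. 14.] y [-4.  4. 54.]
0.22 21 x [ 1. 12. 15.] y [-6.  5. 54.]
0.228 17 x [-2. 11. 15.] y [-9.  0.  5.]
0.236 11 x [-6. 11. 13.] y [-7. -1.  4.]
0.244 6 x [-7.  2.  6.] y [-0. -0.  0.]
0.252 11 x [-22.  10.  38.] y [-59. -56.  -0.]

0.14 24 x [-46. -21.  39.] y [-78. -75.  -4.]
0.148 13 x [-46.  21.  39.] y [-70. -68. -13.]
0.164 34 x [-46. -11.  40.] y [24. 30. 33.]
0.172 118 x [-45.  -3.  41.] y [25. 31. 35.]
0.18 33 x [-44. -12.  40.] y [22. 26. 29.]
0.188 14 x [-9.  1. 11.] y [50. 52. 55.]
0.196 24 x [-9.  1. 11.] y [49. 52. 54.]
0.204 21 x [-9.  1. 10.] y [50. 52. 55.]
0.212 22 x [-9. -0. 11.] y [51. 53. 56.]
0.22 16 x [-8.  2. 11.] y [52. 55. 57.]
```

```bash

python3 -m handwheel '[[0,-0.01,-0.06,0,-0.1],[0,0,-0.06,0,-0.1],[0,0,-0.06,0,-0.1],[0,0,-0.05,0,-0.1],[0,0,0,0,-0.1],[0,0,0,0,-0.1],[0,0,0,0,-0.1],[0,0,0,0,-0.1]]' 60
python3 -m handwheel '[[0,0,0,0,-0.3],[0,0,0,0,-0.5],[0,0,0,0,-0.6],[0,0,0,0,-0.7],[0,0,0,0,-0.9],[0,0,0,0,-1],[0,0,0,0,-1],[0,0,0,0,-1]]' 60
```

```text
clock: 17.78
position: [0.5815, 0.0103, 0.1304]
tool_rot: [[0.996, 0.089, 0.001], [0.089, -0.996, 0.0], [0.001, 0.0, -1.0]]
force: [0.8, -0.0, -0.5]
grip_width: 0.449
gripper_force: 0.0
clock: 18.45
position: [0.5813, 0.011, 0.1301]
tool_rot: [[0.996, 0.089, 0.0], [0.089, -0.996, 0.001], [0.0, -0.001, -1.0]]
force: [-1.4, 4.5, 1.7]
grip_width: 0.199
gripper_force: 60.0
```

```bash
cat > th.py <<'E'
from h import *
c0=np.array([.5827,-.0123]); a=np.radians(5.07); Rm=np.array([[np.cos(a),-np.sin(a)],[np.sin(a),np.cos(a)]])
s=monitor.observe(); B=s["position"][2]+.041
P,C=clouds(); X=np.vstack(P);c=np.vstack(C); q=np.c_[(X[:,:2]-c0)@Rm,X[:,2]]
by=((np.array(s["position"][:2])-c0)@Rm)[1]
m=(abs(q[:,0])<.054)&(abs(q[:,1]-by)<.2)&(q[:,2]>.08)&(q[:,2]<B+.055)&(c.min(1)>90)
k=q[m]; k=k[np.argsort(-k[:,2])][:8]; print("by",round(by,4),"Bz",round(B,4)); print(np.round(k[:5],4).tolist())
from scipy.optimize import minimize_scalar
f=lambda t:-41*np.cos(t)+50*np.sin(t)
print("theta~",[(i,round(f(np.radians(i)),1)) for i in (0,30,47,55,60,70,80,90)])
for Q in clusters(q[orange(c)&(abs(q[:,0])<.09)&(abs(q[:,1])<.13)],.006,15): print("or",len(Q),np.round(np.percentile(Q,[2,50,98],0),3).tolist())
E
python3 th.py
python3 -m handwheel '[[0,0.02,-0.03,0,-1],[0,0.02,-0.03,0,-1],[0,0,-0.03,0,-1],[0,0,-0.03,0,-1],[0,0,0,0,-1],[0,0,0,0,-1],[0,0,0,0,-1],[0,0,0,0,-1]]' 60
python3 th.py
```

```text
by 0.0233 Bz 0.1711
[[0.0092, -0.0562, 0.2244], [0.0475, 0.0262, 0.1841], [-0.0491, 0.0219, 0.1835], [-0.0487, 0.0263, 0.1832], [0.0501, 0.0241, 0.1828]]
theta~ [(0, np.float64(-41.0)), (30, np.float64(-10.5)), (47, np.float64(8.6)), (55, np.float64(17.4)), (60, np.float64(22.8)), (70, np.float64(33.0)), (80, np.float64(42.1)), (90, np.float64(50.0))]
or 467 [[-0.029, -0.013, 0.07], [0.002, 0.011, 0.089], [0.03, 0.026, 0.097]]
or 128 [[-0.019, 0.057, 0.03], [0.018, 0.067, 0.044], [0.033, 0.079, 0.049]]
clock: 19.22
position: [0.593, 0.0203, 0.126]
tool_rot: [[0.996, 0.09, 0.028], [0.09, -0.996, 0.003], [0.028, -0.0, -1.0]]
force: [-0.2, 8.9, 72.7]
grip_width: 0.197
gripper_force: 61.9
by 0.0316 Bz 0.167
[[0.046, 0.11, 0.2203], [0.0233, -0.0296, 0.1832], [-0.0353, 0.0331, 0.182], [0.0486, -0.0308, 0.1811], [-0.038, 0.0313, 0.1807]]
theta~ [(0, np.float64(-41.0)), (30, np.float64(-10.5)), (47, np.float64(8.6)), (55, np.float64(17.4)), (60, np.float64(22.8)), (70, np.float64(33.0)), (80, np.float64(42.1)), (90, np.float64(50.0))]
or 405 [[-0.018, -0.01, 0.076], [0.014, 0.014, 0.087], [0.04, 0.029, 0.097]]
or 122 [[-0.006, 0.058, 0.028], [0.028, 0.068, 0.045], [0.044, 0.079, 0.048]]
```

```bash

python3 -m handwheel '[[-0.02,0,0.03,0,-1],[-0.02,0,0.03,0,-1],[-0.02,0,0.03,0,-1],[0,0,0.05,0,-1],[0,0,0.1,0,-1],[0,0,0.1,0,-1],[0,0,0.1,0,-1],[0,0,0,0,-1]]' 60
python3 th.py; python3 side.py
```

```text
clock: 19.98
position: [0.573, 0.0153, 0.1798]
tool_rot: [[0.996, 0.087, 0.002], [0.087, -0.996, -0.001], [0.002, 0.001, -1.0]]
force: [1.0, 0.4, -3.2]
grip_width: 0.201
gripper_force: 60.0
by 0.0284 Bz 0.2208
[[0.0286, -0.0348, 0.2343], [0.0016, -0.0354, 0.2342], [0.0356, -0.0328, 0.234], [0.0374, -0.0336, 0.2335], [0.0188, -0.0357, 0.2331]]
theta~ [(0, np.float64(-41.0)), (30, np.float64(-10.5)), (47, np.float64(8.6)), (55, np.float64(17.4)), (60, np.float64(22.8)), (70, np.float64(33.0)), (80, np.float64(42.1)), (90, np.float64(50.0))]
or 477 [[-0.037, -0.012, 0.12], [-0.004, 0.011, 0.138], [0.02, 0.027, 0.148]]
or 126 [[-0.022, 0.058, 0.029], [0.012, 0.068, 0.044], [0.027, 0.079, 0.048]]
dark 352 [[-0.0501, 0.011, 0.2047], [0.0018, 0.0369, 0.2227], [0.0347, 0.0493, 0.2463]]
or 468 [[-0.0403, -0.0133, 0.1194], [-0.0066, 0.0121, 0.1363], [0.0186, 0.0269, 0.1464]]
or 123 [[-0.023, 0.0565, 0.029], [0.0124, 0.068, 0.0444], [0.0288, 0.0788, 0.0488]]
```

View pics/prof.png

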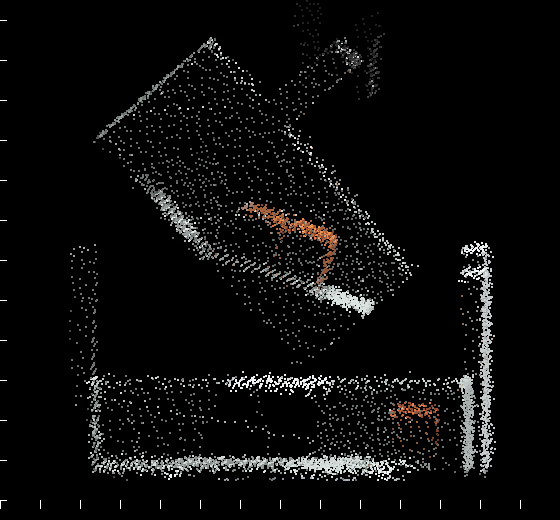

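```bash

python3 -m handwheel '[[0,0.04,-0.06,0,-1],[0,0.04,-0.07,0,-1],[0,0,-0.07,0,-1],[0,0,-0.07,0,-1],[0,0,0,0,-1],[0,0,0,0,-1],[0,0,0,0,-1],[0,0,0,0,-1]]' 60
python3 -m handwheel '[[0,0.04,0,0,-1],[-0.01,0.04,0,0,-1],[0,0.04,0,0,-1],[-0.01,0.04,0,0,-1],[0,0.03,0,0,-1],[0,0,0,0,-1],[0,0,0,0,-1],[0,0,0,0,-1]]' 60
python3 th.py
```

```text
clock: 20.85
position: [0.5726, 0.0281, 0.138]
tool_rot: [[0.996, 0.088, 0.001], [0.088, -0.996, 0.0], [0.001, 0.0, -1.0]]
force: [0.5, 0.1, -4.0]
grip_width: 0.198
gripper_force: 60.0
clock: 21.52
position: [0.5693, 0.0565, 0.1374]
tool_rot: [[0.996, 0.088, 0.0], [0.088, -0.996, -0.0], [0.0, 0.0, -1.0]]
force: [-1.0, -0.6, -3.6]
grip_width: 0.196
gripper_force: 60.0
by 0.0697 Bz 0.1784
[[0.0333, 0.0073, 0.1925], [0.0372, 0.0069, 0.1917], [0.042, 0.0706, 0.1917], [0.0014, 0.0073, 0.1916], [0.0395, 0.0703, 0.1914]]
theta~ [(0, np.float64(-41.0)), (30, np.float64(-10.5)), (47, np.float64(8.6)), (55, np.float64(17.4)), (60, np.float64(22.8)), (70, np.float64(33.0)), (80, np.float64(42.1)), (90, np.float64(50.0))]
or 338 [[-0.04, 0.025, 0.089], [-0.008, 0.048, 0.099], [0.017, 0.067, 0.107]]
```

```bash

python3 -m handwheel '[[0,0.025,0,0,-1],[0,0.025,0,0,-1],[-0.01,0.025,-0.01,0,-1],[0,0.025,-0.01,0,-1],[0,0.02,-0.01,0,-1],[0,0,0,0,-1],[0,0,0,0,-1],[0,0,0,0,-1]]' 60
python3 th.py
```

```text
clock: 22.28
position: [0.5698, 0.0741, 0.1355]
tool_rot: [[0.996, 0.088, 0.005], [0.088, -0.996, -0.001], [0.005, 0.002, -1.0]]
force: [-0.7, -5.0, 12.1]
grip_width: 0.18
gripper_force: 97.0
by 0.0872 Bz 0.1765
[[-0.0349, 0.1737, 0.2305], [0.0271, 0.1732, 0.2303], [0.0293, 0.1703, 0.2283], [-0.0511, 0.027, 0.2018], [0.0376, 0.0262, 0.201]]
theta~ [(0, np.float64(-41.0)), (30, np.float64(-10.5)), (47, np.float64(8.6)), (55, np.float64(17.4)), (60, np.float64(22.8)), (70, np.float64(33.0)), (80, np.float64(42.1)), (90, np.float64(50.0))]
or 327 [[-0.037, 0.032, 0.09], [-0.007, 0.05, 0.103], [0.02, 0.072, 0.113]]
```

```bash

python3 -m handwheel '[[0,0.02,0,0,-1],[0,0.02,0,0,-1],[0,0.015,0.0,0,-1],[0,0,0,0,-1],[0,-0.03,0.02,0,-1],[0,-0.06,0.04,0,-1],[0,-0.08,0.04,0,-1],[0,-0.08,0,0,-1]]' 60
python3 th.py
```

```text
clock: 23.05
position: [0.5684, 0.0445, 0.1495]
tool_rot: [[0.996, 0.089, 0.002], [0.089, -0.996, 0.0], [0.002, 0.0, -1.0]]
force: [0.6, 0.5, -3.2]
grip_width: 0.174
gripper_force: 59.0
by 0.0579 Bz 0.1905
[[0.0188, 0.0028, 0.2305], [0.0351, 0.0005, 0.2285], [0.0267, -0.001, 0.2274], [0.0135, -0.001, 0.2274], [-0.053, -0.0007, 0.2273]]
theta~ [(0, np.float64(-41.0)), (30, np.float64(-10.5)), (47, np.float64(8.6)), (55, np.float64(17.4)), (60, np.float64(22.8)), (70, np.float64(33.0)), (80, np.float64(42.1)), (90, np.float64(50.0))]
or 362 [[-0.04, 0.038, 0.06], [0.001, 0.057, 0.084], [0.028, 0.082, 0.096]]
or 52 [[0.006, 0.059, 0.026], [0.025, 0.073, 0.04], [0.03, 0.079, 0.046]]
```

```bash

python3 -m handwheel '[[0,-0.05,0.05,0,-1],[0,-0.08,0.05,0,-1],[0,-0.08,0.05,0,-1],[0,0,0.05,0,-1],[0,0,0.05,0,-1],[0,0,0,0,-1],[0,0,0,0,-1],[0,0,0,0,-1]]' 60
python3 th.py
```

```text
clock: 23.82
position: [0.5675, 0.0149, 0.1852]
tool_rot: [[0.996, 0.09, -0.0], [0.09, -0.996, 0.0], [-0.0, -0.0, -1.0]]
force: [0.6, 0.0, -4.0]
grip_width: 0.178
gripper_force: 59.0
by 0.0285 Bz 0.2262
[[0.0361, -0.0319, 0.2638], [0.0284, -0.0258, 0.2637], [0.0336, -0.0263, 0.2636], [0.0153, -0.0283, 0.2636], [0.03, -0.0301, 0.2636]]
theta~ [(0, np.float64(-41.0)), (30, np.float64(-10.5)), (47, np.float64(8.6)), (55, np.float64(17.4)), (60, np.float64(22.8)), (70, np.float64(33.0)), (80, np.float64(42.1)), (90, np.float64(50.0))]
or 208 [[-0.027, 0.031, 0.055], [0.005, 0.049, 0.066], [0.029, 0.061, 0.074]]
or 35 [[-0.027, 0.014, 0.042], [-0.009, 0.019, 0.045], [0.015, 0.023, 0.048]]
or 123 [[-0.022, 0.057, 0.028], [0.012, 0.068, 0.044], [0.029, 0.079, 0.048]]
```

```bash

python3 -m handwheel '[[0.02,-0.03,-0.03,0,-1],[0.02,-0.03,-0.05,0,-1],[0.02,-0.03,-0.05,0,-1],[0.01,0,-0.04,0,-1],[0,0,0,0,-1],[0,0,0,0,-1],[0,0,0,0,-1],[0,0,0,0,-1]]' 45
python3 -m handwheel '[[0.005,-0.05,0.025,0,-1],[0.005,-0.05,0.03,0,-1],[0.005,-0.05,0.035,0,-1],[0.005,-0.05,0.035,0,-1],[0.005,-0.05,0.04,0,-1],[0.005,-0.05,0.04,0,-1],[0.005,-0.05,0.035,0,-1],[0,0,0,0,-1]]' 45
python3 th.py
```

```text
clock: 24.58
position: [0.5784, 0.0008, 0.1604]
tool_rot: [[0.996, 0.089, 0.001], [0.089, -0.996, 0.0], [0.001, -0.0, -1.0]]
force: [0.7, -0.0, -3.3]
grip_width: 0.181
gripper_force: 44.4
clock: 25.25
position: [0.5842, -0.0546, 0.1974]
tool_rot: [[0.996, 0.086, 0.002], [0.086, -0.996, -0.001], [0.002, 0.001, -1.0]]
force: [0.4, -1.0, -2.5]
grip_width: 0.176
gripper_force: 44.4
by -0.0423 Bz 0.2384
[[0.0386, -0.0969, 0.2781], [0.0414, -0.0981, 0.276], [-0.0491, -0.0969, 0.276], [-0.0465, -0.098, 0.2756], [0.0261, -0.0972, 0.2755]]
theta~ [(0, np.float64(-41.0)), (30, np.float64(-10.5)), (47, np.float64(8.6)), (55, np.float64(17.4)), (60, np.float64(22.8)), (70, np.float64(33.0)), (80, np.float64(42.1)), (90, np.float64(50.0))]
or 23 [[-0.039, 0.015, 0.042], [-0.022, 0.018, 0.044], [-0.009, 0.023, 0.048]]
or 310 [[-0.026, 0.033, 0.036], [0.007, 0.057, 0.061], [0.029, 0.078, 0.075]]
or 17 [[-0.007, 0.016, 0.04], [0.004, 0.019, 0.046], [0.014, 0.023, 0.048]]
```

```bash

python3 -m handwheel '[[0,0.08,0,0,-1],[0,0.1,0,0,-1],[0,0.05,-0.07,0,-1],[0,0,-0.1,0,-1],[0,0,0,0,-1],[0.003,-0.05,0.02,0,-1],[0.003,-0.05,0.02,0,-1],[0,0,0,0,-1]]' 40
python3 -m handwheel '[[0.005,-0.05,0.028,0,-1],[0.005,-0.05,0.028,0,-1],[0.005,-0.05,0.024,0,-1],[0.005,-0.05,0.02,0,-1],[0.005,-0.05,0.01,0,-1],[0.005,-0.05,0.01,0,-1],[0.005,-0.05,0.01,0,-1],[0,0,0,0,-1]]' 40
python3 th.py
```

```text
clock: 26.02
position: [0.5852, -0.0355, 0.1778]
tool_rot: [[0.996, 0.086, 0.002], [0.086, -0.996, -0.001], [0.002, 0.002, -1.0]]
force: [0.7, -2.1, -2.9]
grip_width: 0.182
gripper_force: 39.5
clock: 26.68
position: [0.5903, -0.0855, 0.1972]
tool_rot: [[0.996, 0.088, 0.002], [0.088, -0.996, 0.001], [0.002, -0.001, -1.0]]
force: [-1.1, 5.0, 4.3]
grip_width: 0.198
gripper_force: 43.0
by -0.0736 Bz 0.2382
[[0.0376, 0.0064, 0.2909], [0.0281, 0.0116, 0.2898], [0.0235, 0.0114, 0.2894], [-0.0489, -0.1346, 0.2648], [-0.0462, -0.136, 0.2643]]
theta~ [(0, np.float64(-41.0)), (30, np.float64(-10.5)), (47, np.float64(8.6)), (55, np.float64(17.4)), (60, np.float64(22.8)), (70, np.float64(33.0)), (80, np.float64(42.1)), (90, np.float64(50.0))]
or 40 [[-0.038, 0.015, 0.042], [-0.012, 0.019, 0.045], [0.016, 0.022, 0.048]]
or 325 [[-0.027, 0.032, 0.033], [0.008, 0.056, 0.061], [0.029, 0.078, 0.075]]
```

```bash

python3 -m handwheel '[[0.005,-0.05,0.005,0,-1],[0.005,-0.05,0.004,0,-1],[0.005,-0.05,0,0,-1],[0.005,-0.05,0,0,-1],[0.005,-0.05,0,0,-1],[0,0,0,0,-1],[0,0,0,0,-1],[0,0,0,0,-1]]' 40
python3 th.py
python3 -m handwheel '[[0.005,-0.05,-0.01,0,-1],[0.005,-0.05,-0.01,0,-1],[0.005,-0.05,-0.02,0,-1],[0.005,-0.05,-0.02,0,-1],[0,0,0,0,-1],[0,0,0,0,-1],[0,0,0,0,-1],[0,0,0,0,-1]]' 40
python3 th.py
```

```text
clock: 27.45
position: [0.5943, -0.1228, 0.1993]
tool_rot: [[0.996, 0.088, 0.003], [0.088, -0.996, -0.001], [0.003, 0.001, -1.0]]
force: [-1.4, 0.7, 10.2]
grip_width: 0.193
gripper_force: 85.7
by -0.1111 Bz 0.2403
[[0.0398, -0.0254, 0.2947], [0.0199, -0.0248, 0.2934], [-0.0447, -0.1122, 0.2571], [0.0473, -0.1075, 0.2565], [-0.0476, -0.1145, 0.2558]]
theta~ [(0, np.float64(-41.0)), (30, np.float64(-10.5)), (47, np.float64(8.6)), (55, np.float64(17.4)), (60, np.float64(22.8)), (70, np.float64(33.0)), (80, np.float64(42.1)), (90, np.float64(50.0))]
or 36 [[-0.032, 0.015, 0.042], [-0.01, 0.02, 0.046], [0.014, 0.023, 0.048]]
or 201 [[-0.027, 0.031, 0.055], [0.005, 0.049, 0.066], [0.028, 0.061, 0.075]]
or 118 [[-0.021, 0.057, 0.03], [0.012, 0.067, 0.045], [0.029, 0.079, 0.049]]
clock: 28.22
position: [0.5964, -0.1541, 0.1889]
tool_rot: [[0.996, 0.087, 0.001], [0.087, -0.996, -0.002], [0.001, 0.002, -1.0]]
force: [-1.8, -4.9, 5.1]
grip_width: 0.181
gripper_force: 70.5
by -0.1424 Bz 0.2299
[[-0.0438, -0.1432, 0.2487], [0.0508, -0.1441, 0.2486], [0.048, -0.1458, 0.2477], [-0.0465, -0.1396, 0.2472], [-0.047, -0.1483, 0.2462]]
theta~ [(0, np.float64(-41.0)), (30, np.float64(-10.5)), (47, np.float64(8.6)), (55, np.float64(17.4)), (60, np.float64(22.8)), (70, np.float64(33.0)), (80, np.float64(42.1)), (90, np.float64(50.0))]
or 41 [[-0.039, 0.015, 0.042], [-0.012, 0.019, 0.045], [0.016, 0.022, 0.048]]
or 201 [[-0.027, 0.031, 0.055], [0.004, 0.049, 0.067], [0.028, 0.061, 0.075]]
or 118 [[-0.021, 0.057, 0.029], [0.013, 0.067, 0.044], [0.029, 0.078, 0.049]]
```

```bash

python3 -m handwheel '[[0,-0.05,-0.02,0,-1],[0,-0.05,-0.02,0,-1],[0,0,0,0,-1],[0,0,0.1,0,-1],[0,0,0.15,0,-1],[0,0,0.15,0,-1],[0,0,0.15,0,-1],[0,0,0,0,-1]]' 40
python3 - <<'E'
from h import *
st()
c0=np.array([.5827,-.0123]); a=np.radians(5.07); Rm=np.array([[np.cos(a),-np.sin(a)],[np.sin(a),np.cos(a)]])
for n in ("scene","side"):
    p,d,i=cam(n); m=[k for k in eyes.masks_of(n,"mat") if k["conf"]>.5]
    for k in m[:1]: X,_,_=world(d,i,k["mask"]); X=X[(abs(X[:,2]-.004)<.006)]; print("mat",rect(X[::1]))
    k=[k for k in eyes.masks_of(n,"pan") if k["conf"]>.3][:1]
    for m in k:
        X,_,_=world(d,i,m["mask"]); q=np.c_[(X[:,:2]-c0)@Rm,X[:,2]]
        q=q[(abs(q[:,0])<.065)]
        for y0 in range(-260,-40,20):
            s=q[abs(q[:,1]*1e3-y0)<6]
            if len(s)>3: print(y0,len(s),np.round(np.percentile(s[:,2],[3,97]),3),end="; ")
        print()
E
```

```text
clock: 28.98
position: [0.5978, -0.1667, 0.2687]
tool_rot: [[0.996, 0.089, 0.005], [0.089, -0.996, -0.001], [0.005, 0.001, -1.0]]
force: [0.9, -0.8, -2.1]
grip_width: 0.18
gripper_force: 63.6
t 28.98 p [ 0.5978 -0.1667  0.2687] yaw(y axis) -84.9 tilt [ 0.005 -0.001 -1.   ] w 15.6 F [ 0.9 -0.8 -2.1] g 63.6
-220 177 [0.217 0.289]; -200 136 [0.211 0.286]; -180 156 [0.205 0.281]; -160 282 [0.2   0.326]; -140 177 [0.201 0.271]; -120 178 [0.196 0.265]; -100 178 [0.193 0.26 ]; -80 190 [0.191 0.254]; -60 4 [0.245 0.25 ]; 
mat (array([ 418.6, -382.5]), array([150.6, 155.9]), -82.7)
-220 395 [0.214 0.272]; -200 83 [0.207 0.234]; -180 86 [0.201 0.227]; -160 114 [0.198 0.322]; -140 77 [0.201 0.318]; -120 37 [0.206 0.26 ]; -100 48 [0.212 0.256]; -80 48 [0.217 0.251]; -60 4 [0.232 0.243];
```

```bash

python3 -m handwheel '[[-0.1,-0.114,0,0,-1],[-0.1,-0.114,0,0,-1],[-0.1,-0.114,0,0,-1],[-0.1,-0.114,0,0,-1],[-0.1,-0.114,0,0,-1],[-0.1,-0.114,0,0,-1],[-0.1,-0.114,0,0,-1],[-0.1,-0.114,0,0,-1]]' 40
python3 -m handwheel '[[-0.1,-0.114,0,0,-1],[-0.1,-0.114,0,0,-1],[-0.1,-0.114,0,0,-1],[-0.1,-0.114,0,0,-1],[0,0,0,0,-1],[0,0,-0.1,0,-1],[0,0,-0.15,0,-1],[0,0,0,0,-1]]' 40
```

```text
clock: 29.95
position: [0.475, -0.3048, 0.2637]
tool_rot: [[0.996, 0.088, -0.001], [0.088, -0.996, 0.001], [-0.001, -0.001, -1.0]]
force: [-0.0, -1.0, -3.1]
grip_width: 0.18
gripper_force: 63.5
clock: 30.62
position: [0.4144, -0.3712, 0.2225]
tool_rot: [[0.996, 0.088, -0.005], [0.088, -0.996, 0.005], [-0.005, -0.005, -1.0]]
force: [-0.5, 0.2, -4.4]
grip_width: 0.174
gripper_force: 63.5
```

```bash

python3 -m handwheel '[[0.012,0,-0.1,0,-1],[0.012,0,-0.15,0,-1],[0,0,-0.2,0,-1],[0,0,-0.2,0,-1],[0,0,-0.1,0,-1],[0,0,0,0,-1],[0,0,0,0,-1],[0,0,0,0,-1]]' 30
python3 -m handwheel '[[0,0,-0.04,0,-1],[0,0,-0.04,0,-1],[0,0,-0.03,0,-1],[0,0,-0.03,0,-1],[0,0,-0.03,0,-1],[0,0,0,0,-1],[0,0,0,0,-1],[0,0,0,0,-1]]' 30
```

```text
clock: 31.28
position: [0.4208, -0.3732, 0.1165]
tool_rot: [[0.996, 0.089, 0.001], [0.089, -0.996, -0.001], [0.001, 0.001, -1.0]]
force: [0.6, -0.5, -2.4]
grip_width: 0.182
gripper_force: 53.3
clock: 31.95
position: [0.4201, -0.3727, 0.0894]
tool_rot: [[0.996, 0.089, 0.0], [0.089, -0.996, 0.0], [0.0, -0.0, -1.0]]
force: [0.9, 0.3, -3.7]
grip_width: 0.182
gripper_force: 54.0
```

```bash

python3 -m handwheel '[[0,0,-0.03,0,-1],[0,0,-0.03,0,-1],[0,0,-0.02,0,-1],[0,0,0,0,-1],[0,0,0,0,-1],[0,0,0,0,-1],[0,0,0,0,-1],[0,0,0,0,-1]]' 20
cat > panz.py <<'E'
from h import *
s=monitor.observe(); R=np.array(s["tool_rot"]); f=-R[:2,1]; c=np.array(s["position"][:2]); g=np.array([f[1],-f[0]])
st()
P,C=clouds()
for X in P:
    q=np.c_[(X[:,:2]-c)@f,(X[:,:2]-c)@g,X[:,2]]   # along spout, lateral
    for y0 in range(-60,121,20):
        k=q[(abs(q[:,0]*1e3-y0)<6)&(abs(q[:,1])<.056)&(q[:,2]<.16)&(q[:,2]>.012)]
        if len(k)>3: print(y0,len(k),np.round(np.percentile(k[:,2],[1,99]),3),end="; ")
    print()
E
python3 panz.py
```

```text
clock: 32.62
position: [0.4199, -0.3727, 0.0773]
tool_rot: [[0.996, 0.089, -0.0], [0.089, -0.996, 0.0], [-0.0, -0.0, -1.0]]
force: [0.6, -0.5, -3.3]
grip_width: 0.181
gripper_force: 20.0
t 32.62 p [ 0.4199 -0.3727  0.0773] yaw(y axis) -84.9 tilt [-0.  0. -1.] w 15.7 F [ 0.6 -0.5 -3.3] g 20.0
-60 83 [0.015 0.09 ]; -40 75 [0.014 0.089]; -20 97 [0.012 0.157]; 0 160 [0.012 0.135]; 20 146 [0.013 0.152]; 40 97 [0.017 0.08 ]; 60 95 [0.014 0.077]; 80 98 [0.015 0.074]; 100 51 [0.032 0.074]; 
-60 218 [0.019 0.087]; -40 60 [0.017 0.093]; -20 58 [0.015 0.089]; 0 113 [0.013 0.137]; 20 87 [0.013 0.142]; 40 37 [0.014 0.081]; 60 42 [0.016 0.081]; 80 37 [0.014 0.08 ]; 100 53 [0.024 0.075];
```

```bash

python3 -m handwheel '[[0,0,-0.015,0,-1],[0,0,-0.015,0,-1],[0,0,-0.015,0,-1],[0,0,-0.01,0,-1],[0,0,0,0,-1],[0,0,0,0,-1],[0,0,0,0,-1],[0,0,0,0,-1]]' 15
python3 panz.py
```

```text
clock: 33.38
position: [0.4211, -0.375, 0.0712]
tool_rot: [[0.996, 0.088, 0.003], [0.088, -0.996, -0.004], [0.003, 0.004, -1.0]]
force: [-0.2, -3.6, 12.7]
grip_width: 0.179
gripper_force: 15.0
t 33.38 p [ 0.4211 -0.375   0.0712] yaw(y axis) -85.0 tilt [ 0.003 -0.004 -1.   ] w 15.6 F [-0.2 -3.6 12.7] g 15.0
-60 8 [0.013 0.057]; -40 57 [0.012 0.083]; -20 89 [0.012 0.151]; 0 133 [0.012 0.131]; 20 122 [0.014 0.144]; 40 84 [0.013 0.079]; 60 95 [0.016 0.076]; 80 95 [0.013 0.077]; 100 108 [0.015 0.075]; 
-60 30 [0.014 0.072]; -40 77 [0.012 0.087]; -20 45 [0.012 0.093]; 0 79 [0.012 0.132]; 20 77 [0.012 0.133]; 40 36 [0.017 0.08 ]; 60 29 [0.022 0.08 ]; 80 30 [0.016 0.079]; 100 86 [0.015 0.077];
```

```bash

python3 -m handwheel '[[0,0,0,0,-0.8],[0,0,0,0,-0.5],[0,0,0,0,-0.3],[0,0,0,0,-0.2],[0,0,0,0,-0.2],[0,0,0,0,-0.2],[0,0,0.02,0,-0.2],[0,0,0.1,0,-0.2]]' 15
python3 -m handwheel '[[0,0,0.15,0,0],[0,0,0.2,0,0],[0,0,0.2,0,0.2],[0,0,0.2,0,0.5],[0,0,0.2,0,1],[0.15,0.05,0.05,0,1],[0.2,0.06,0,0,1],[0.2,0.06,0,0,1]]' 15
cat > meas.py <<'E'
from h import *
st(); P,C=clouds()
def box(X,a): return (X[:,0]>a[0])&(X[:,0]<a[1])&(X[:,1]>a[2])&(X[:,1]<a[3])&(X[:,2]>a[4])&(X[:,2]<a[5])
for X,c in zip(P,C):
    print("--")
    m=box(X,(.3,.53,-.5,-.24,.112,.14)); 
    if m.sum()>20: print("bail",m.sum(),rect(X[m]),np.percentile(X[m,2],95).round(3))
    m=box(X,(.3,.53,-.5,-.24,.066,.09)); 
    if m.sum()>20: print("panrim",m.sum(),rect(X[m]),"z",np.percentile(X[m,2],[50,98]).round(3))
    m=box(X,(.5,.8,.18,.35,.025,.05)); 
    if m.sum()>20: print("block",rect(X[m]))
    m=box(X,(.5,.8,.18,.35,.006,.05)); 
    if m.sum()>20: print("bar",rect(X[m]))
    for Q in clusters(X[box(X,(.44,.80,-.16,.14,.09,.135))],.01): print("sup",len(Q),rect(Q),"z",np.round(np.percentile(Q[:,2],[50,98]),3))
    for Q in clusters(X[orange(c)&(X[:,2]>.012)&(X[:,0]>.25)],.006,20): print("orange",len(Q),rect(Q),"z",np.round(np.percentile(Q[:,2],[2,50,98]),3))
E
python3 meas.py
```

```text
clock: 34.15
position: [0.4185, -0.3714, 0.085]
tool_rot: [[0.996, 0.089, -0.003], [0.089, -0.996, 0.003], [-0.003, -0.003, -1.0]]
force: [-0.3, -0.2, -0.9]
grip_width: 0.398
gripper_force: 0.0
clock: 34.82
position: [0.5033, -0.3476, 0.2387]
tool_rot: [[0.996, 0.086, 0.002], [0.086, -0.996, -0.002], [0.002, 0.002, -1.0]]
force: [0.7, 0.3, 0.1]
grip_width: 0.871
gripper_force: 0.0
t 34.82 p [ 0.5033 -0.3476  0.2387] yaw(y axis) -85.0 tilt [ 0.002 -0.002 -1.   ] w 75.8 F [0.7 0.3 0.1] g 0.0
--
bail 149 (array([ 423.1, -379.2]), array([ 19.7, 101. ]), 5.2) 0.128
panrim 274 (array([ 421., -354.]), array([107.9, 158.6]), -83.2) z [0.075 0.087]
block (array([655. , 258.8]), array([25.2, 40.1]), -18.6)
bar (array([634.2, 266.5]), array([ 32.5, 294.5]), -19.2)
sup 153 (array([ 589.2, -110.3]), array([14.4, 55.8]), 5.7) z [0.112 0.127]
sup 40 (array([475.8, -22.2]), array([14.8, 18.5]), -0.4) z [0.103 0.108]
sup 162 (array([570.5,  83.8]), array([13.7, 56.1]), 5.0) z [0.112 0.127]
sup 27 (array([781.3,  14.6]), array([ 7. , 23.8]), -3.1) z [0.102 0.113]
orange 138 (array([ 668.4, -415.1]), a
[... 513 characters left out ...]
]), -84.3) z [0.077 0.086]
block (array([652.4, 259.7]), array([26.4, 40.8]), -18.2)
bar (array([653.1, 259.9]), array([ 26.9, 241.3]), -17.0)
sup 199 (array([ 587.9, -109.3]), array([19.9, 51.5]), 4.9) z [0.109 0.128]
sup 102 (array([780.6,  16.8]), array([19.1, 34.2]), 14.4) z [0.114 0.134]
sup 51 (array([475.6, -21.3]), array([17.6, 18. ]), -72.1) z [0.103 0.109]
sup 262 (array([569.9,  85.2]), array([16.8, 53.7]), 2.9) z [0.11  0.127]
orange 53 (array([ 685.4, -284.7]), array([24.3, 45.6]), -84.2) z [0.019 0.035 0.039]
orange 40 (array([ 599.2, -268.2]), array([20.8, 38.6]), -87.3) z [0.033 0.036 0.039]
orange 20 (array([ 684.3, -261.7]), array([ 7.4, 13.7]), -42.6) z [0.015 0.028 0.038]
```

```bash
python3 - <<'E'
from h import *
P,C=clouds(); f=np.array([-.088,.996]); g=np.array([f[1],-f[0]]); c=np.array([.423,-.39])
for X in P:
    q=np.c_[(X[:,:2]-c)@f,(X[:,:2]-c)@g,X[:,2]]
    for y0 in range(-45,121,15):
        k=q[(abs(q[:,0]*1e3-y0)<7)&(abs(q[:,1])<.058)&(q[:,2]<.1)&(q[:,2]>.01)]
        if len(k)>3: print(y0,len(k),np.round(np.percentile(k[:,2],[1,98]),3),end="; ")
    print()
E
```

```text
-45 34 [0.011 0.079]; -30 132 [0.011 0.079]; -15 84 [0.01  0.079]; 0 106 [0.01  0.096]; 15 118 [0.01  0.098]; 30 93 [0.01  0.078]; 45 104 [0.011 0.081]; 60 104 [0.013 0.079]; 75 108 [0.011 0.079]; 90 109 [0.012 0.079]; 105 129 [0.011 0.079]; 120 52 [0.013 0.079]; 
-45 121 [0.012 0.08 ]; -30 233 [0.01  0.081]; -15 44 [0.01  0.082]; 0 35 [0.01 0.09]; 15 61 [0.01  0.097]; 30 43 [0.01  0.081]; 45 36 [0.01  0.082]; 60 25 [0.013 0.082]; 75 36 [0.012 0.081]; 90 27 [0.013 0.082]; 105 46 [0.013 0.082]; 120 56 [0.017 0.077];
```

```bash
python3 - <<'E'
from h import *
s=monitor.observe(); R=np.array(s["tool_rot"]); p0=np.array(s["position"]); print(p0)
P,C=clouds()
for X in P:
    q=(X-p0)@R  # tool coords
    m=(abs(q[:,0])<.03)&(abs(q[:,1])<.08)&(X[:,2]>.14)&(X[:,2]<.45)
    k=q[m]
    print(len(k),"tool z max",np.sort(k[:,2])[-12:].round(4)); 
    for z in np.arange(-.1,.03,.01):
        j=k[(k[:,2]>z)&(k[:,2]<=z+.01)]
        if len(j)>2: print(round(z,2),len(j),"x",j[:,0].min().round(3),j[:,0].max().round(3),"y",j[:,1].min().round(3),j[:,1].max().round(3))
E
```

```text
[ 0.50292896 -0.34641304  0.23665315]
1336 tool z max [-0.0268 -0.0265 -0.0265 -0.0264 -0.0264 -0.026  -0.0258 -0.0257 -0.0256
 -0.0239 -0.0236 -0.0228]
-0.1 11 x -0.003 0.028 y 0.046 0.05
-0.09 13 x -0.008 0.013 y 0.045 0.06
-0.08 24 x -0.001 0.015 y -0.058 0.058
-0.07 33 x -0.005 0.014 y -0.057 0.056
-0.06 39 x -0.007 0.013 y -0.056 0.056
-0.05 40 x -0.01 0.014 y -0.054 0.051
-0.04 41 x -0.009 0.014 y -0.053 0.053
-0.03 24 x -0.01 0.012 y -0.054 0.049
782 tool z max [-0.0297 -0.0296 -0.0295 -0.0294 -0.0294 -0.0271 -0.0267 -0.0264 -0.026
 -0.0258 -0.0258 -0.0253]
-0.09 12 x -0.009 0.012 y -0.061 -0.057
-0.08 25 x -0.009 0.012 y -0.062 -0.053
-0.07 21 x -0.011 0.011 y -0.059 -0.052
-0.06 23 x -0.008 0.011 y -0.057 -0.049
-0.05 29 x -0.009 0.011 y -0.056 0.054
-0.04 28 x -0.009 0.01 y -0.054 0.053
-0.03 13 x -0.009 0.01 y -0.051 0.046
```

```bash

python3 -m handwheel '[[0.041,0.031,0,0.132,0.4],[0.041,0.031,0,0.132,0.4],[0.041,0.031,0,0.132,0.4],[0.041,0.031,0,0.132,0.4],[0.041,0.031,0,0.132,0.4],[0.041,0.031,0,0.132,0.4],[0.041,0.031,0,0.132,0.4],[0.041,0.031,0,0.132,0.4]]' 20
python3 -m handwheel '[[0.041,0.031,0,0.132,0.4],[0.041,0.031,-0.1,0.132,0.4],[0.041,0.031,-0.15,0.132,0.4],[0.041,0.031,-0.15,0.132,0.4],[0.041,0.031,-0.15,0.132,0.4],[0.041,0.031,-0.1,0.132,0.4],[0.041,0.031,-0.05,0.132,0.4],[0,0,0,0.132,0.4]]'
python3 -c "from h import *;st()"
```

```text
clock: 35.78
position: [0.5507, -0.311, 0.2373]
tool_rot: [[0.605, 0.796, -0.001], [0.796, -0.605, -0.001], [-0.001, 0.0, -1.0]]
force: [0.9, 0.6, -0.6]
grip_width: 0.702
gripper_force: 0.0
clock: 36.45
position: [0.5935, -0.2768, 0.1297]
tool_rot: [[-0.181, 0.984, -0.003], [0.984, 0.181, 0.001], [0.002, -0.003, -1.0]]
force: [-0.3, 0.5, 0.2]
grip_width: 0.704
gripper_force: 0.0
t 36.45 p [ 0.5935 -0.2768  0.1297] yaw(y axis) 10.4 tilt [-0.003  0.001 -1.   ] w 61.3 F [-0.3  0.5  0.2] g 0.0
```

```bash

python3 -m handwheel '[[0.027,0.016,-0.1,0,0.4],[0.027,0.016,-0.2,0,0.4],[0,0,-0.2,0,0.4],[0,0,-0.2,0,0.4],[0,0,-0.12,0,0.4],[0,0,-0.08,0,0.4],[0,0,0,0,0.4],[0,0,0,0,0.4]]' 20
python3 -c "from h import *;st()"
```

```text
clock: 37.12
position: [0.6025, -0.2731, -0.0028]
tool_rot: [[-0.174, 0.985, -0.0], [0.985, 0.174, -0.0], [-0.0, -0.0, -1.0]]
force: [0.6, 0.6, 0.0]
grip_width: 0.701
gripper_force: 0.0
t 37.12 p [ 0.6025 -0.2731 -0.0028] yaw(y axis) 10.0 tilt [-0. -0. -1.] w 61.0 F [0.6 0.6 0. ] g 0.0
```

```bash

python3 -m handwheel '[[-0.004,0.004,-0.03,0,0.4],[0,0,-0.03,0,0.2],[0,0,0,0,-0.2],[0,0,0,0,-0.5],[0,0,0,0,-1],[0,0,0,0,-1],[0,0,0,0,-1],[0,0,0,0,-1]]' 20
python3 -m handwheel '[[0,0,0.1,0,-1],[0,0,0.2,0,-1],[0,0,0.2,0,-1],[0,0,0.25,0,-1],[0,0,0.2,0,-1],[0,0,0.1,0,-1],[-0.04,0.15,0,-0.02,-1],[-0.04,0.2,0,-0.02,-1]]' 20
python3 -c "from h import *;st()"
```

```text
clock: 37.78
position: [0.6023, -0.2722, -0.0117]
tool_rot: [[-0.176, 0.984, 0.0], [0.984, 0.176, -0.0], [-0.0, 0.0, -1.0]]
force: [-0.4, -1.2, 1.6]
grip_width: 0.316
gripper_force: 20.0
clock: 38.45
position: [0.5905, -0.2222, 0.1479]
tool_rot: [[-0.139, 0.99, 0.003], [0.99, 0.139, -0.002], [-0.002, 0.002, -1.0]]
force: [-0.1, 1.2, -1.1]
grip_width: 0.324
gripper_force: 20.0
t 38.45 p [ 0.5905 -0.2222  0.1479] yaw(y axis) 8.0 tilt [ 0.003 -0.002 -1.   ] w 28.2 F [-0.1  1.2 -1.1] g 20.0
```

```bash

python3 -m handwheel '[[-0.046,0.2,0,-0.01,-1],[-0.046,0.2,0,-0.01,-1],[-0.046,0.2,0,-0.01,-1],[-0.046,0.2,0,-0.01,-1],[-0.03,0.18,0,-0.015,-1],[0,0,0,0,-1],[0,0,0,0,-1],[0,0,0,0,-1]]' 20
python3 -c "from h import *;st()"
```

```text
clock: 39.12
position: [0.5583, -0.0732, 0.1464]
tool_rot: [[-0.102, 0.995, 0.001], [0.995, 0.102, -0.001], [-0.001, 0.001, -1.0]]
force: [0.4, 0.1, -1.2]
grip_width: 0.325
gripper_force: 20.0
t 39.12 p [ 0.5583 -0.0732  0.1464] yaw(y axis) 5.8 tilt [ 0.001 -0.001 -1.   ] w 28.2 F [ 0.4  0.1 -1.2] g 20.0
```

```bash

python3 -m handwheel '[[-0.01,0.04,-0.1,0,-1],[0,0.03,-0.2,0,-1],[0,0,-0.22,0,-1],[0,0,-0.2,0,-1],[0,0,-0.13,0,-1],[0,0,-0.08,0,-1],[0,0,0,0,-1],[0,0,0,0,-1]]' 20
python3 -m handwheel '[[0,0,0,0,-0.2],[0,0,0,0,-0.1],[0,0,0,0,-0.1],[0,0,0,0,-0.1],[0,0,0.15,0,-0.1],[0,0,0.25,0,-0.1],[0,0,0.25,0,-0.1],[0,0,0.25,0,-0.1]]' 20
```

```text
clock: 39.78
position: [0.5569, -0.0627, 0.0064]
tool_rot: [[-0.101, 0.995, -0.0], [0.995, 0.101, 0.0], [0.0, -0.0, -1.0]]
force: [-0.4, 0.4, 0.8]
grip_width: 0.318
gripper_force: 20.0
clock: 40.45
position: [0.5562, -0.0618, 0.143]
tool_rot: [[-0.102, 0.995, -0.0], [0.995, 0.102, 0.0], [0.0, -0.0, -1.0]]
force: [1.1, -0.3, 0.6]
grip_width: 0.445
gripper_force: 0.0
```

```bash
python3 meas.py | grep -E "orange|sup|block|--"
python3 -m handwheel '[[0.11,-0.19,0,0,0.2],[0.11,-0.19,0,0,0.4],[0.11,-0.19,0,0,0.4],[0.11,-0.19,0,0,0.4],[0.11,-0.19,0,0,0.4],[0.11,-0.19,0,0,0.4],[0.11,-0.19,0,0,0.4],[0.11,-0.19,0,0,0.4]]' 20
python3 -m handwheel '[[0,0,-0.1,0,0.4],[0,0,-0.2,0,0.4],[0,0,-0.2,0,0.4],[0,0,-0.1,0,0.4],[0,0,0,0,0.4],[0,0,0,0,0.4],[0,0,0,0,0.4],[0,0,0,0,0.4]]' 20
python3 meas.py | grep -E "orange|^t|--"
```

```text
--
block (array([654.3, 259.6]), array([25. , 41.1]), -12.5)
sup 151 (array([ 590.6, -109.8]), array([13.3, 54.1]), 4.2) z [0.113 0.128]
sup 39 (array([476.5, -22.1]), array([15. , 18.2]), 9.8) z [0.104 0.108]
sup 162 (array([570.6,  84.2]), array([13.7, 57.7]), 4.9) z [0.113 0.127]
sup 25 (array([784.8,  14.6]), array([ 4.8, 17.3]), -24.7) z [0.104 0.112]
orange 111 (array([ 669.9, -417.5]), array([32.2, 70.1]), -36.7) z [0.06  0.072 0.08 ]
orange 166 (array([ 689.4, -289.5]), array([27.5, 60.5]), -86.6) z [0.016 0.031 0.036]
orange 180 (array([561.9, -61.1]), array([27.1, 58.6]), -85.0) z [0.026 0.042 0.047]
orange 43 (array([571.5,   5.2]), array([ 9.1, 55.5]), 3.6) z [0.038 0.045 0.048]
orange 328 (array([579.1,  41. ]), array([50.1, 58.2]), 8.6) z [0.03  0.061 0.075]
--
block (array([652.5, 260.6]), array([24.6, 40.3]), -17.7)
sup 192 (array([ 587.9, -110.5]), array([18.4, 51.3]), 3.6) z [0.109 0.128]
sup 92 (array([776.6,  11.8]), array([15.3, 25.7]), 21.6) z [0.113 0.131]
sup 50 (array([473.3, -21.1]), array([16.7, 18. ]), 88.6) z [0.103 0.109]
sup 267 (array([569.9,  85.7]), 
[... 682 characters left out ...]
 p [ 0.6899 -0.2904  0.0537] yaw(y axis) 5.8 tilt [ 0.003 -0.001 -1.   ] w 61.0 F [ 0.5 -0.5  1.2] g 0.0
--
orange 160 (array([ 689.2, -290.5]), array([26.6, 61. ]), -86.5) z [0.017 0.032 0.036]
orange 162 (array([561.4, -60.8]), array([27.2, 57. ]), -82.4) z [0.029 0.042 0.046]
orange 40 (array([569.4,   6.1]), array([ 9.4, 53.8]), 2.2) z [0.043 0.045 0.049]
orange 207 (array([577.6,  33.4]), array([33.3, 60.7]), 6.5) z [0.053 0.066 0.075]
orange 120 (array([578.3,  55.8]), array([23.9, 55.5]), 1.8) z [0.028 0.045 0.048]
--
orange 90 (array([ 685.6, -286. ]), array([24.6, 59.7]), -84.1) z [0.016 0.035 0.039]
orange 84 (array([556.7, -59.2]), array([20.8, 51.5]), -87.9) z [0.036 0.045 0.048]
```

```bash

python3 -m handwheel '[[-0.008,0.008,-0.1,0,0.4],[0,0,-0.15,0,0.4],[0,0,-0.12,0,0.4],[0,0,-0.06,0,0.4],[0,0,0,0,0],[0,0,0,0,-0.5],[0,0,0,0,-1],[0,0,0,0,-1]]' 20
python3 -m handwheel '[[0,0,0,0,-1],[0,0,0,0,-1],[0,0,0.1,0,-1],[0,0,0.2,0,-1],[0,0,0.2,0,-1],[0,0,0.25,0,-1],[0,0,0.2,0,-1],[0,0,0.1,0,-1]]' 20
python3 -c "from h import *;st()"
```

```text
clock: 42.65
position: [0.6881, -0.289, -0.0121]
tool_rot: [[-0.102, 0.995, 0.001], [0.995, 0.102, -0.001], [-0.001, 0.001, -1.0]]
force: [-0.6, 0.3, 0.5]
grip_width: 0.48
gripper_force: 0.0
clock: 43.32
position: [0.6892, -0.2891, 0.1509]
tool_rot: [[-0.102, 0.995, 0.006], [0.995, 0.102, -0.002], [-0.003, 0.006, -1.0]]
force: [0.6, -0.4, -0.6]
grip_width: 0.319
gripper_force: 20.0
t 43.32 p [ 0.6892 -0.2891  0.1509] yaw(y axis) 5.8 tilt [ 0.006 -0.002 -1.   ] w 27.8 F [ 0.6 -0.4 -0.6] g 20.0
```

```bash

python3 -m handwheel '[[-0.063,0.193,0,0,-1],[-0.063,0.193,0,0,-1],[-0.063,0.193,0,0,-1],[-0.063,0.193,0,0,-1],[-0.063,0.193,0,0,-1],[-0.063,0.193,0,0,-1],[-0.063,0.193,0,0,-1],[-0.063,0.193,0,0,-1]]' 20
python3 -m handwheel '[[0,0,0,0,-1],[0,0,0,0,-1],[0,0,0,0,-1],[0,0,0,0,-1],[0,0,0,0,-1],[0,0,-0.1,0,-1],[0,0,-0.1,0,-1],[0,0,0,0,-1]]' 20
```

```text
clock: 43.98
position: [0.6113, -0.0559, 0.1454]
tool_rot: [[-0.102, 0.995, 0.001], [0.995, 0.102, -0.001], [-0.001, 0.001, -1.0]]
force: [0.4, 0.0, -0.7]
grip_width: 0.321
gripper_force: 20.0
clock: 44.65
position: [0.6102, -0.0584, 0.1112]
tool_rot: [[-0.1, 0.995, -0.004], [0.995, 0.1, 0.0], [0.001, -0.004, -1.0]]
force: [0.3, 0.2, -0.5]
grip_width: 0.322
gripper_force: 20.0
```

```bash

python3 -m handwheel '[[0.02,0,-0.1,0,-1],[0,0,-0.2,0,-1],[0,0,-0.2,0,-1],[0,0,-0.13,0,-1],[0,0,-0.06,0,-1],[0,0,0,0,-1],[0,0,0,0,-1],[0,0,0,0,-1]]' 20
python3 -m handwheel '[[0,0,0,0,-0.2],[0,0,0,0,-0.1],[0,0,0,0,-0.1],[0,0,0,0,-0.1],[0,0,0.15,0,-0.1],[0,0,0.25,0,-0.1],[0,0,0.25,0,-0.1],[0,0,0.25,0,-0.1]]' 20
python3 - <<'E'
from h import *
st()
p,d,i=cam("wrist"); cv2.imwrite("pics/w2.png",p)
a,_,i1=cam("scene"); b,_,_=cam("side")
for n,p in (("scene",a),("side",b)):
    eyes.read_camera(n)
    for k in eyes.masks_of(n,"cut5"): print(n,round(k["conf"],2),np.round(k["point"]))
cv2.imwrite("pics/sc2.png",np.hstack([cv2.resize(a[100:300,150:400],None,fx=1.6,fy=1.6,interpolation=cv2.INTER_CUBIC),cv2.resize(b[110:310,200:450],None,fx=1.6,fy=1.6,interpolation=cv2.INTER_CUBIC)]))
E
python3 meas.py
```

```text
clock: 45.32
position: [0.6161, -0.0572, 0.0122]
tool_rot: [[-0.102, 0.995, 0.002], [0.995, 0.102, -0.0], [-0.0, 0.002, -1.0]]
force: [-0.1, -0.6, -1.6]
grip_width: 0.32
gripper_force: 20.0
clock: 45.98
position: [0.6143, -0.0571, 0.1472]
tool_rot: [[-0.102, 0.995, -0.0], [0.995, 0.102, 0.0], [0.0, -0.0, -1.0]]
force: [1.5, -0.5, 0.5]
grip_width: 0.447
gripper_force: 0.0
t 45.98 p [ 0.6143 -0.0571  0.1472] yaw(y axis) 5.9 tilt [-0.  0. -1.] w 38.9 F [ 1.5 -0.5  0.5] g 0.0
scene 0.74 [302. 223.]
scene 0.65 [324. 225.]
scene 0.63 [336. 236.]
scene 0.57 [335. 222.]
scene 0.56 [310. 211.]
side 0.58 [305. 214.]
side 0.54 [327. 212.]
t 46.33 p [ 0.6139 -0.0574  0.1441] yaw(y axis) 5.8 tilt [-0.002  0.    -1.   ] w 39.2 F [ 0.2  0.5 -0.1] g 0.0
--
bail 149 (array([ 423.1, -379.6]), array([ 19.8, 100.7]), 5.4) 0.128
panrim 196 (array([ 420.9, -352.2]), array([103.9, 157.3]), -85.7) z [0.075 0.089]
block (array([654.2, 259.4]), array([24.2, 41.3]), -15.0)
bar (array([661., 285.]), array([ 79.3, 241.2]), -16.9)
sup 38 (array([476.9, -22.3]), array([15.3, 18. ]), 5.8) z [0.103 0.107]
sup 159 (a
[... 595 characters left out ...]
]), array([ 21.7, 100.1]), 2.8) 0.13
panrim 210 (array([ 419.8, -352. ]), array([100.1, 160.5]), -84.6) z [0.077 0.087]
block (array([652.9, 260.3]), array([25.2, 40.9]), -15.5)
bar (array([653.2, 259.6]), array([ 28.1, 241.9]), -17.1)
sup 198 (array([ 587.9, -111.3]), array([21.9, 51.4]), 4.2) z [0.109 0.128]
sup 102 (array([780.9,  16.1]), array([23.1, 32.9]), 8.6) z [0.115 0.135]
sup 50 (array([473.5, -22.3]), array([16.6, 17.1]), 1.9) z [0.102 0.108]
sup 264 (array([569.9,  84.6]), array([18.3, 53.6]), 2.8) z [0.11  0.128]
orange 96 (array([615.7, -55.8]), array([21. , 56.4]), -85.4) z [0.038 0.045 0.047]
orange 85 (array([556.6, -58.3]), array([20.8, 54.3]), -87.9) z [0.036 0.045 0.048]
```

View pics/sc2.png

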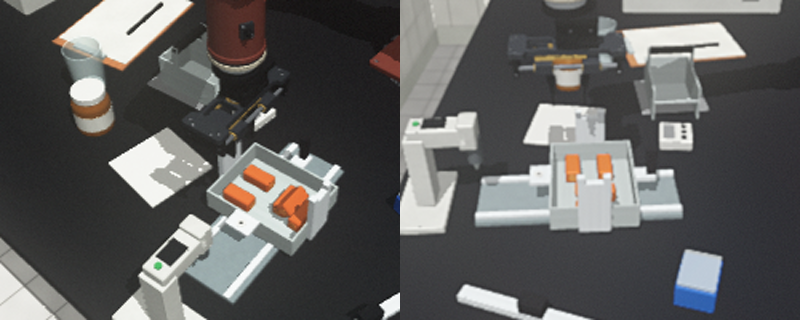

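```bash

python3 -m handwheel '[[0.0165,0.132,0.02,0.0933,0.2],[0.0165,0.132,0,0.0933,0.2],[0.0165,0.132,0,0.0933,0.2],[0.0165,0.132,0,0.0933,0.2],[0.0165,0.132,0,0.0933,0.2],[0.0165,0.132,0,0.0933,0.2],[0.0165,0.132,0,0.0933,0.2],[0.0165,0.132,0,0.0933,0.2]]' 20
python3 -m handwheel '[[0.0165,0.132,0,0.0933,0.2],[0.0165,0.132,0,0.0933,0.2],[0.0165,0.132,0,0.0933,0.2],[0.0165,0.132,0,0.0933,0.2],[0.0165,0.132,-0.05,0.0933,0.2],[0.0165,0.132,-0.1,0.0933,0.2],[0.0165,0.132,-0.1,0.0933,0.2],[0.0165,0.132,-0.05,0.0933,0.2]]' 20
python3 -m handwheel '[[0,0,0,0,0.2],[0,0,0,0,0.2],[0,0,0,0,0.2],[0,0,0,0,0.2],[0,0,0,0,0.2],[0,0,0,0,0.2],[0,0,0,0,0.2],[0,0,0,0,0.2]]' 20
python3 meas.py | grep -E "^t|block|bar|--"
```

```text
clock: 47.1
position: [0.6342, 0.102, 0.1475]
tool_rot: [[-0.638, 0.77, -0.002], [0.77, 0.638, -0.0], [0.001, -0.001, -1.0]]
force: [0.9, -0.3, 0.1]
grip_width: 0.603
gripper_force: 0.0
clock: 47.77
position: [0.6534, 0.2598, 0.1005]
tool_rot: [[-0.957, 0.289, -0.003], [0.289, 0.957, -0.001], [0.003, -0.002, -1.0]]
force: [-1.1, -0.1, -0.4]
grip_width: 0.6
gripper_force: 0.0
clock: 48.43
position: [0.6546, 0.2591, 0.1039]
tool_rot: [[-0.956, 0.293, 0.0], [0.293, 0.956, -0.0], [-0.0, -0.0, -1.0]]
force: [-0.3, 0.1, -0.2]
grip_width: 0.596
gripper_force: 0.0
t 48.43 p [0.6546 0.2591 0.1039] yaw(y axis) 73.0 tilt [ 0. -0. -1.] w 51.8 F [-0.3  0.1 -0.2] g 0.0
--
block (array([654.4, 259.4]), array([24.4, 39.9]), -16.1)
bar (array([680.9, 251. ]), array([ 25.4, 184.4]), -16.9)
--
block (array([652. , 259.5]), array([26.6, 40.8]), -20.2)
bar (array([657.7, 273.9]), array([ 57.3, 241.6]), -16.6)
```

```bash

python3 -m handwheel '[[-0.006,0.002,-0.15,0,0.2],[0,0,-0.2,0,0.2],[0,0,-0.2,0,0.2],[0,0,-0.13,0,0.2],[0,0,-0.08,0,0.2],[0,0,0,0,0.2],[0,0,0,0,0],[0,0,0,0,-0.5]]' 40
python3 -m handwheel '[[0,0,0,0,-1],[0,0,0,0,-1],[0,0,0,0,-1],[0,0,0,0,-1],[0,0,0,0,-1],[0,0,0,0,-1],[0,0,0,0,-1],[0,0,0,0,-1]]' 40
```

```text
clock: 49.2
position: [0.6544, 0.2606, -0.0086]
tool_rot: [[-0.956, 0.292, 0.002], [0.292, 0.956, 0.001], [-0.002, 0.002, -1.0]]
force: [0.7, 0.1, 0.9]
grip_width: 0.521
gripper_force: 0.0
clock: 49.87
position: [0.6539, 0.2599, -0.0096]
tool_rot: [[-0.956, 0.292, 0.001], [0.292, 0.956, 0.0], [-0.001, 0.0, -1.0]]
force: [-0.7, -1.6, 5.4]
grip_width: 0.272
gripper_force: 40.0
```

```bash

python3 -m handwheel '[[0,0,0.05,0,-1],[0,0,0.15,0,-1],[0,0,0.2,0,-1],[0,0,0.25,0,-1],[0,0,0.25,0,-1],[0,0,0.2,0,-1],[0,0,0.1,0,-1],[0,0,0.03,0,-1]]' 40
cat > notch.py <<'E'
from h import *
P,C=clouds()
for X in P:
    for y0,y1 in ((-.14,-.08),(.06,.11)):
        m=(X[:,0]>.5)&(X[:,0]<.72)&(X[:,1]>y0)&(X[:,1]<y1)&(X[:,2]>.1195)&(X[:,2]<.135)
        for Q in clusters(X[m],.007,4): print("cheek",len(Q),np.round(Q.mean(0),4),"x",np.round([Q[:,0].min(),Q[:,0].max()],4))
        m=(X[:,0]>.5)&(X[:,0]<.72)&(X[:,1]>y0)&(X[:,1]<y1)&(X[:,2]>.110)&(X[:,2]<.1175)
        for Q in clusters(X[m],.007,4): print(" floor",len(Q),np.round(Q.mean(0),4),"x",np.round([Q[:,0].min(),Q[:,0].max()],4))
E
python3 notch.py; python3 -c "from h import *;st()"
```

```text
clock: 50.53
position: [0.6543, 0.2607, 0.1772]
tool_rot: [[-0.956, 0.292, 0.004], [0.292, 0.956, 0.002], [-0.003, 0.003, -1.0]]
force: [0.1, -0.9, -1.8]
grip_width: 0.274
gripper_force: 40.2
cheek 20 [ 0.5679 -0.1117  0.1246] x [0.5608 0.575 ]
cheek 18 [ 0.6088 -0.109   0.124 ] x [0.6011 0.6153]
 floor 44 [ 0.5869 -0.1089  0.1133] x [0.5634 0.6148]
cheek 23 [0.5512 0.0822 0.1243] x [0.5449 0.5575]
cheek 22 [0.5916 0.0867 0.124 ] x [0.5848 0.5973]
 floor 47 [0.5707 0.0853 0.1136] x [0.5456 0.5973]
cheek 20 [ 0.608  -0.1075  0.1248] x [0.6033 0.6131]
cheek 16 [ 0.5668 -0.1103  0.1253] x [0.5623 0.5714]
 floor 51 [ 0.5875 -0.1079  0.1141] x [0.5622 0.6124]
cheek 24 [0.5483 0.085  0.1255] x [0.5429 0.5533]
cheek 25 [0.5909 0.0894 0.1256] x [0.5855 0.5964]
 floor 76 [0.5695 0.0874 0.1143] x [0.5429 0.596 ]
t 50.63 p [0.6534 0.2597 0.1736] yaw(y axis) 73.0 tilt [-0. -0. -1.] w 23.7 F [-0.5 -0.1 -3.3] g 40.2
```

```bash

python3 -m handwheel '[[-0.031,-0.113,0.01,-0.0943,-1],[-0.031,-0.113,0.01,-0.0943,-1],[-0.031,-0.113,0,-0.0943,-1],[-0.031,-0.113,0,-0.0943,-1],[-0.031,-0.113,0,-0.0943,-1],[-0.031,-0.113,0,-0.0943,-1],[-0.031,-0.113,0,-0.0943,-1],[-0.031,-0.113,0,-0.0943,-1]]' 40
python3 -m handwheel '[[-0.031,-0.113,0,-0.0943,-1],[-0.031,-0.113,0,-0.0943,-1],[-0.031,-0.113,0,-0.0943,-1],[-0.031,-0.113,0,-0.0943,-1],[-0.031,-0.113,0,-0.0943,-1],[-0.031,-0.113,0,-0.0943,-1],[-0.031,-0.113,0,-0.0943,-1],[-0.031,-0.113,0,-0.0943,-1]]' 40
python3 -m handwheel '[[0,0,0,0,-1],[0,0,0,0,-1],[0,0,0,0,-1],[0,0,0,0,-1],[0,0,0,0,-1],[0,0,0,0,-1],[0,0,0,0,-1],[0,0,0,0,-1]]' 40
python3 - <<'E'
from h import *
st()
P,C=clouds()
for X in P:
    m=(X[:,0]>.5)&(X[:,0]<.68)&(abs(X[:,1]+.012)<.14)&(X[:,2]>.17)&(X[:,2]<.21)
    for Q in clusters(X[m],.008,30): print("bar",len(Q),rect(Q),np.round(np.percentile(Q[:,2],[2,50,98]),3))
E
```

```text
clock: 51.3
position: [0.6147, 0.1226, 0.1739]
tool_rot: [[-0.627, 0.779, -0.004], [0.779, 0.627, -0.001], [0.002, -0.004, -1.0]]
force: [0.5, 0.3, -1.2]
grip_width: 0.272
gripper_force: 40.2
clock: 51.97
position: [0.5773, -0.0128, 0.1741]
tool_rot: [[-0.085, 0.996, -0.004], [0.996, 0.085, 0.0], [0.001, -0.004, -1.0]]
force: [0.4, 1.2, -0.8]
grip_width: 0.269
gripper_force: 40.2
clock: 52.63
position: [0.5791, -0.011, 0.1771]
tool_rot: [[-0.09, 0.996, 0.0], [0.996, 0.09, 0.0], [0.0, 0.0, -1.0]]
force: [-0.4, -0.8, -1.8]
grip_width: 0.269
gripper_force: 40.2
t 52.63 p [ 0.5791 -0.011   0.1771] yaw(y axis) 5.2 tilt [ 0.  0. -1.] w 23.4 F [-0.4 -0.8 -1.8] g 40.2
bar 422 (array([577.6,  48.1]), array([ 30.9, 127. ]), -80.6) [0.188 0.198 0.208]
bar 83 (array([587. , -99.6]), array([22.3, 62.1]), -86.3) [0.198 0.2   0.202]
bar 284 (array([573.8,  59.3]), array([ 23.9, 107.4]), -85.1) [0.191 0.2   0.208]
```

```bash

python3 -m handwheel '[[0,-0.006,-0.08,-0.002,-1],[0,0,-0.1,0,-1],[0,0,-0.1,0,-1],[0,0,-0.08,0,-1],[0,0,-0.05,0,-1],[0,0,0,0,-1],[0,0,0,0,-1],[0,0,0,0,-1]]' 40
python3 -m handwheel '[[0,0,-0.02,0,-1],[0,0,-0.02,0,-1],[0,0,-0.02,0,-1],[0,0,-0.02,0,-1],[0,0,0,0,-1],[0,0,0,0,-1],[0,0,0,0,-1],[0,0,0,0,-1]]' 40
```

```text
clock: 53.4
position: [0.5796, -0.0121, 0.1162]
tool_rot: [[-0.088, 0.996, 0.001], [0.996, 0.088, 0.0], [-0.0, 0.001, -1.0]]
force: [-0.5, 0.2, -0.9]
grip_width: 0.27
gripper_force: 40.2
clock: 54.07
position: [0.58, -0.0122, 0.1043]
tool_rot: [[-0.088, 0.996, 0.002], [0.996, 0.088, -0.0], [-0.0, 0.002, -1.0]]
force: [2.2, -0.2, 5.7]
grip_width: 0.273
gripper_force: 40.1
```

```bash

python3 -m handwheel '[[0,0,-0.01,0,-1],[0,0,0,0,-1],[0,0,0,0,-1],[0,0,0,0,-0.8],[0,0,0,0,-0.4],[0,0,0,0,-0.1],[0,0,0,0,0],[0,0,0,0,0]]' 40
python3 -m handwheel '[[0,0,0.05,0,0],[0,0,0.15,0,0],[0,0,0.2,0,0],[0,0,0.2,0,0],[-0.1,0,0,0,0],[-0.2,0,0,0,0],[-0.2,0,0,0,0],[-0.1,0,0,0,0]]' 40
python3 - <<'E'
from h import *
st()
P,C=clouds()
for X,c in zip(P,C):
    m=(X[:,0]>.5)&(X[:,0]<.68)&(abs(X[:,1]+.012)<.14)&(X[:,2]>.1195)&(X[:,2]<.155)
    for Q in clusters(X[m],.006,12): print("top",len(Q),rect(Q),np.round(np.percentile(Q[:,2],[2,50,98]),3))
    m=(X[:,0]>.5)&(X[:,0]<.68)&(X[:,2]>.12)&(X[:,2]<.13)
    for y in range(-135,116,25):
        k=X[m&(abs(X[:,1]*1e3-y)<8)]; 
        if len(k)>2: print(y,len(k),np.round(np.percentile(k[:,0],[5,95]),4),np.round(np.median(k[:,2]),4),end="; ")
    print()
E
python3 meas.py | grep -E "orange|--|pan|bail"
```

```text
clock: 54.73
position: [0.5783, -0.0124, 0.1014]
tool_rot: [[-0.088, 0.996, -0.002], [0.996, 0.088, 0.0], [0.0, -0.002, -1.0]]
force: [0.2, -0.0, 0.7]
grip_width: 0.437
gripper_force: 0.0
clock: 55.4
position: [0.4864, -0.0119, 0.1921]
tool_rot: [[-0.088, 0.996, -0.001], [0.996, 0.088, -0.001], [-0.0, -0.001, -1.0]]
force: [0.3, -0.4, -0.4]
grip_width: 0.503
gripper_force: 0.0
t 55.4 p [ 0.4864 -0.0119  0.1921] yaw(y axis) 5.1 tilt [-0.001 -0.001 -1.   ] w 43.8 F [ 0.3 -0.4 -0.4] g 0.0
top 800 (array([581.5,  -9.9]), array([ 57.2, 238.9]), -84.7) [0.12  0.126 0.151]
-135 6 [0.5854 0.601 ] 0.1246; -110 74 [0.5658 0.6164] 0.1251; -85 39 [0.578 0.601] 0.1246; -60 38 [0.5766 0.5987] 0.1256; -35 22 [0.5841 0.5971] 0.1248; -10 13 [0.5911 0.5945] 0.1262; 15 47 [0.5696 0.5918] 0.1252; 40 42 [0.5669 0.589 ] 0.125; 65 44 [0.5641 0.5864] 0.1249; 90 79 [0.5508 0.5983] 0.1246; 115 10 [0.5642 0.582 ] 0.1248; 
top 134 (array([584.8, -97.8]), array([51.7, 63.1]), -63.9) [0.121 0.127 0.13 ]
top 397 (array([582.5,  42. ]), array([ 35.2, 143.4]), -85.1) [0.121 0.127 0.153]
top 25 (array([550.7,  83. ])
[... 573 characters left out ...]
ray([25.4, 55.8]), -87.1) z [0.039 0.043 0.047]
orange 176 (array([623. , -58.7]), array([28.3, 58.8]), -82.0) z [0.029 0.042 0.047]
orange 35 (array([571. ,   5.8]), array([ 6.4, 55.6]), 3.6) z [0.041 0.044 0.048]
orange 174 (array([581.7,  34.2]), array([31.1, 58.2]), 3.5) z [0.054 0.066 0.075]
orange 124 (array([579. ,  55.1]), array([24.2, 57.5]), 4.0) z [0.029 0.045 0.048]
--
bail 64 (array([ 420.5, -373.7]), array([21.7, 99.4]), 9.3) 0.13
panrim 131 (array([ 419.4, -351.4]), array([100.9, 159.7]), -84.9) z [0.076 0.088]
orange 101 (array([617.3, -55.6]), array([22. , 53.7]), -81.7) z [0.028 0.044 0.047]
orange 54 (array([555.9, -60.7]), array([15.5, 47.5]), -84.2) z [0.042 0.045 0.047]
```

```bash

python3 -m handwheel '[[-0.005,-0.004,0,-0.143,0],[-0.005,-0.004,0,-0.143,0],[-0.005,-0.004,0,-0.143,0],[-0.005,-0.004,0,-0.143,0],[-0.005,-0.004,0,-0.143,0],[-0.005,-0.004,0,-0.143,0],[-0.005,-0.004,0,-0.143,0],[-0.005,-0.004,0,-0.143,0]]' 30 >/dev/null
python3 -m handwheel '[[-0.005,-0.004,0,-0.143,0],[-0.005,-0.004,0,-0.143,0],[-0.005,-0.004,0,-0.143,0],[-0.005,-0.004,0,-0.143,0],[-0.005,-0.004,0,-0.143,0],[-0.005,-0.004,0,-0.143,0],[0,0,0,0,0],[0,0,0,0,0]]' 30
cat > tip.py <<'E'
from h import *
from scipy.optimize import least_squares
st(); best=[]
A=[];ims={}
for n in ("scene","side"):
    p,d,i=cam(n); X,u,v=world(d,i); ims[n]=(p,i)
    m=(abs(X[:,0]-.778)<.03)&(abs(X[:,1]-.01)<.03)&(X[:,2]>.099)&(X[:,2]<.127)
    Q=X[m]; A.append(Q)
    f=least_squares(lambda c:np.hypot(Q[:,0]-c[0],Q[:,1]-c[1])-.013,[.778,.006],loss="soft_l1",f_scale=.002)
    print(n,len(Q),"axis",np.round(f.x,4),"rms",np.round(np.sqrt(np.mean(f.fun**2)),4))
Q=np.vstack(A); f=least_squares(lambda c:np.hypot(Q[:,0]-c[0],Q[:,1]-c[1])-.013,[.778,.006],loss="soft_l1",f_scale=.002); print("joint",np.round(f.x,4))
import sys
mk=np.array([float(sys.argv[1]),float(sys.argv[2]),.060])
for n,(p,i) in ims.items():
    q=proj(i,mk[None])[0]; u,v=np.round(q).astype(int); w=p[v-7:v+8,u-7:u+8].astype(int).min(2)
    print(n,"mark expected",q.round(1)); 
    R=np.array(i["R"]);t=np.array(i["t"]);K=np.array(i["mtx"])
    wt=np.clip(np.percentile(w,75)-60-w,0,None).astype(float); yy,xx=np.mgrid[-7:8,-7:8]; wt[np.hypot(xx,yy)>5]=0
    if wt.sum()>0:
        uv=np.array([u+(wt*xx).sum()/wt.sum(),v+(wt*yy).sum()/wt.sum()]); c=-R.T@t; r=R.T@np.linalg.inv(K)@np.r_[uv,1]; print("  dark at",uv.round(1),"->",(c+r*(.060-c[2])/r[2]).round(4),"peak",wt.max())
    cv2.imwrite(f"pics/m_{n}.png",cv2.resize(p[v-40:v+20,u-45:u+30],None,fx=5,fy=5,interpolation=cv2.INTER_CUBIC))
a=cv2.imread("pics/m_scene.png");b=cv2.imread("pics/m_side.png");cv2.imwrite("pics/m.png",np.hstack([a,b]))
E
python3 tip.py .6738 -.0034
```

```text
clock: 56.93
position: [0.4792, -0.0205, 0.192]
tool_rot: [[0.996, 0.09, -0.0], [0.09, -0.996, 0.001], [-0.0, -0.001, -1.0]]
force: [-0.1, 0.4, 0.3]
grip_width: 0.499
gripper_force: 0.0
t 56.93 p [ 0.4792 -0.0205  0.192 ] yaw(y axis) -84.8 tilt [-0.     0.001 -1.   ] w 43.4 F [-0.1  0.4  0.3] g 0.0
scene 17 axis [0.7797 0.0041] rms 0.001
side 78 axis [0.7797 0.0038] rms 0.0015
joint [0.7797 0.0039]
scene mark expected [300.6 239. ]
  dark at [299.8 239.2] -> [ 0.6755 -0.0046  0.06  ] peak 101.0
side mark expected [285.5 218.6]
  dark at [286. 218.] -> [ 0.6728 -0.0062  0.06  ] peak 6.0
```

```bash

python3 -m handwheel '[[-0.015,0,-0.1,0,0],[-0.012,-0.002,-0.2,0,0],[0,0,-0.25,0,0],[0,0,-0.2,0,0],[0,0,-0.15,0,0],[0,0,-0.07,0,0],[0,0,0,0,0],[0,0,0,0,0]]' 30
python3 -m handwheel '[[0,0,0,0,-0.4],[0,0,0,0,-0.7],[0,0,0,0,-1],[0,0,0,0,-1],[0,0,0,0,-1],[0,0,0,0,-1],[0,0,0,0,-1],[0,0,0,0,-1]]' 30
```

```text
clock: 57.7
position: [0.4749, -0.0207, 0.0471]
tool_rot: [[0.996, 0.087, -0.0], [0.087, -0.996, 0.001], [0.0, -0.001, -1.0]]
force: [0.1, -0.4, 0.8]
grip_width: 0.498
gripper_force: 0.0
clock: 58.37
position: [0.475, -0.0227, 0.047]
tool_rot: [[0.996, 0.085, 0.001], [0.085, -0.996, -0.002], [0.001, 0.002, -1.0]]
force: [-0.3, -5.6, 2.4]
grip_width: 0.162
gripper_force: 30.0
```

```bash

python3 -m handwheel '[[0.02,0.0018,0,0,-1],[0.04,0.0035,0,0,-1],[0.045,0.004,0,0,-1],[0.045,0.004,0,0,-1],[0.045,0.004,0,0,-1],[0.045,0.004,0,0,-1],[0.045,0.004,0,0,-1],[0.045,0.004,0,0,-1]]' 30
python3 -m handwheel '[[0.045,0.004,0,0,-1],[0.045,0.004,0,0,-1],[0.045,0.004,0,0,-1],[0.045,0.004,0,0,-1],[0.045,0.004,0,0,-1],[0.04,0.0035,0,0,-1],[0.02,0.0018,0,0,-1],[0,0,0,0,-1]]' 30
python3 -m handwheel '[[0,0,0,0,-1],[0,0,0,0,-1],[0,0,0,0,-1],[0,0,0,0,-1],[0,0,0,0,-1],[0,0,0,0,-1],[0,0,0,0,-1],[0,0,0,0,-1]]' 30
python3 tip.py .768 .005; python3 notch.py
```

```text
clock: 59.03
position: [0.5245, -0.0183, 0.0471]
tool_rot: [[0.996, 0.085, 0.0], [0.085, -0.996, -0.002], [0.0, 0.002, -1.0]]
force: [-2.2, -4.5, 5.6]
grip_width: 0.156
gripper_force: 30.0
clock: 59.7
position: [0.5681, -0.0144, 0.0471]
tool_rot: [[0.996, 0.085, 0.002], [0.085, -0.996, -0.002], [0.002, 0.002, -1.0]]
force: [1.6, -5.1, 2.8]
grip_width: 0.157
gripper_force: 30.0
clock: 60.37
position: [0.5678, -0.0144, 0.0471]
tool_rot: [[0.996, 0.085, 0.002], [0.085, -0.996, -0.002], [0.002, 0.002, -1.0]]
force: [3.7, -5.0, 1.6]
grip_width: 0.16
gripper_force: 30.0
t 60.37 p [ 0.5678 -0.0144  0.0471] yaw(y axis) -85.1 tilt [ 0.002 -0.002 -1.   ] w 13.9 F [ 3.7 -5.   1.6] g 30.0
scene 18 axis [0.7799 0.004 ] rms 0.0006
side 76 axis [0.7795 0.004 ] rms 0.0014
joint [0.7795 0.004 ]
scene mark expected [279.2 262.4]
  dark at [277.1 259.9] -> [ 0.7662 -0.0048  0.06  ] peak 112.0
side mark expected [252.1 219.8]
  dark at [250.2 216.4] -> [ 0.7765 -0.0108  0.06  ] peak 23.0
cheek 157 [ 0.6841 -0.1009  0.1245] x [0.6549 0.7099]
 floor 4 [ 0.6614 -0.099   0.1153] x [0.6583 0.6653]
 floor 17 [ 0.7033 -0.0979  0.114 ] x [0.6938 0.7102]
cheek 216 [0.6677 0.0869 0.1247] x [0.6377 0.6925]
 floor 5 [0.6771 0.1019 0.1154] x [0.6748 0.6806]
 floor 9 [0.6912 0.0957 0.1128] x [0.6899 0.6931]
cheek 103 [ 0.6815 -0.1003  0.1262] x [0.656  0.7067]
 floor 12 [ 0.6638 -0.1009  0.1136] x [0.6566 0.6696]
 floor 7 [ 0.7016 -0.0944  0.1128] x [0.6979 0.7064]
cheek 172 [0.6651 0.0889 0.1264] x [0.6384 0.6898]
 floor 17 [0.646  0.0957 0.1137] x [0.6389 0.6529]
 floor 11 [0.6848 0.1004 0.1135] x [0.6788 0.69  ]
```

View pics/m.png

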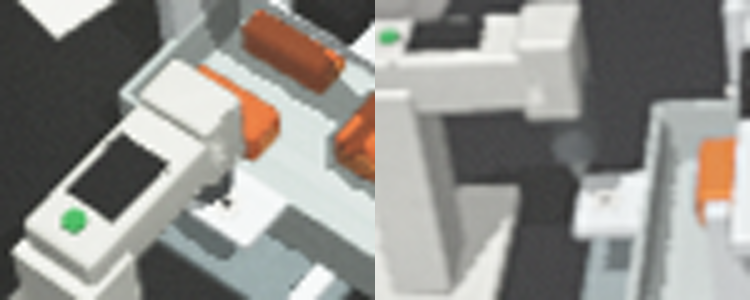

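```bash
cat > dot.py <<'E'
from h import *
import sys
a=[float(x) for x in sys.argv[1:]]
T=np.array([[.7796,.0040,.075]])
for n,(u,v) in (("scene",a[:2]),("side",a[2:])):
    p,d,i=cam(n); g=p.astype(float).min(2); u0,v0=int(round(u)),int(round(v))
    w=g[v0-3:v0+4,u0-3:u0+4]; print(n,"tip proj",proj(i,T)[0].round(1)); print(w.astype(int))
    yy,xx=np.mgrid[-3:4,-3:4]; wt=np.clip(np.percentile(w,70)-25-w,0,None); wt[np.hypot(xx,yy)>2.3]=0
    uv=np.array([u0+(wt*xx).sum()/wt.sum(),v0+(wt*yy).sum()/wt.sum()])
    R=np.array(i["R"]);c=-R.T@np.array(i["t"]); r=R.T@np.linalg.inv(np.array(i["mtx"]))@np.r_[uv,1]
    print(uv.round(2),(c+r*(.060-c[2])/r[2]).round(4))
E
python3 dot.py 279 262.6 253.4 220
```

```text
scene tip proj [275.6 261.9]
[[ 72  75  76 108 230 243 243]
 [ 76  77 104 186 235 241 243]
 [ 97 226 134  73 190 236 243]
 [239 240 215 159 231 240 245]
 [245 241 239 238 240 235 242]
 [245 245 237 242 237 242 244]
 [241 245 245 245 244 244 244]]
[278.63 261.82] [0.7679 0.0026 0.06  ]
side tip proj [247.4 215.3]
[[171 173 173 173 175 205 230]
 [191 210 220 219 220 230 236]
 [228 220 198 190 218 228 231]
 [237 229 203 201 224 231 233]
 [235 230 224 227 228 229 234]
 [236 234 234 235 232 232 235]
 [237 237 237 237 237 236 236]]
[252.61 219.32] [0.7669 0.0025 0.06  ]
```

```bash

python3 -m handwheel '[[0.0204,0.0018,0,0,-1],[0.0204,0.0018,0,0,-1],[0.0204,0.0018,0,0,-1],[0.0204,0.0018,0,0,-1],[0,0,0,0,-1],[0,0,0,0,-1],[0,0,0,0,-1],[0,0,0,0,-1]]' 30
python3 dot.py 276 265.5 248.5 219.7; python3 -c "
from h import *
i=eyes.camera_info('scene');j=eyes.camera_info('side');X=np.array([[.7796,.004,.06]]);print(proj(i,X),proj(j,X))"
```

```text
clock: 61.33
position: [0.58, -0.0134, 0.0471]
tool_rot: [[0.996, 0.085, 0.002], [0.085, -0.996, -0.002], [0.002, 0.002, -1.0]]
force: [3.2, -4.5, 2.3]
grip_width: 0.16
gripper_force: 30.0
scene tip proj [275.6 261.9]
[[165 166 231 238 240 242 243]
 [242 240 241 221 236 240 244]
 [242 241 165  84 146 232 242]
 [242 240 178 146 188 235 233]
 [245 242 239 238 239 232 228]
 [246 245 243 235 241 243 244]
 [242 245 246 244 244 245 244]]
[276.02 265.35] [0.7803 0.005  0.06  ]
side tip proj [247.4 215.3]
[[244 241 214 175 174 174 171]
 [242 240 230 219 219 215 193]
 [241 238 218 186 188 218 226]
 [236 231 213 170 191 225 237]
 [232 231 225 213 224 227 229]
 [235 235 235 234 235 232 231]
 [238 237 237 237 237 237 235]]
[248.39 219.56] [0.7787 0.004  0.06  ]
[[275.92528366 264.96017363]] [[248.06754954 219.56019963]]
```

```bash

python3 -m handwheel '[[0,0,0,0,-0.6],[0,0,0,0,-0.4],[0,0,0,0,-0.1],[0,0,0,0,0],[0,0,0,0,0],[0,0,0,0,0],[0,0,0.05,0,0],[0,0,0.1,0,0]]' 30
python3 -m handwheel '[[0,0,0.15,0,0],[0,0,0.2,0,0],[0,0,0.2,0,0],[-0.1,0,0.2,0,0],[-0.2,0,0,0,0],[-0.15,0,0,0,0],[0,0,0,0,0],[0,0,0,0,0]]' 30
python3 dot.py 276 265.5 248.5 219.7 | grep -v "\[\["; python3 meas.py
python3 - <<'E'
from h import *
a,_,_=cam("scene");b,_,_=cam("side")
cv2.imwrite("pics/fin.png",np.hstack([cv2.resize(a[90:340,150:440],(400,345)),cv2.resize(b[100:350,190:480],(400,345))]))
E
```

```text
clock: 62.1
position: [0.5777, -0.0116, 0.0681]
tool_rot: [[0.996, 0.086, -0.003], [0.086, -0.996, 0.0], [-0.003, -0.001, -1.0]]
force: [-0.2, -0.2, -0.0]
grip_width: 0.488
gripper_force: 0.0
clock: 62.77
position: [0.5112, -0.012, 0.1825]
tool_rot: [[0.996, 0.086, 0.001], [0.086, -0.996, -0.002], [0.001, 0.002, -1.0]]
force: [0.4, 0.1, -0.5]
grip_width: 0.5
gripper_force: 0.0
scene tip proj [275.6 261.9]
 [243 240 240 220 237 240 244]
 [242 242 164  86 147 233 243]
 [242 241 180 148 186 235 233]
 [245 241 240 239 239 233 229]
 [246 246 243 236 242 244 244]
 [243 245 245 244 245 244 244]]
[276.03 265.35] [0.7803 0.0051 0.06  ]
side tip proj [247.4 215.3]
 [242 239 231 218 219 215 193]
 [240 238 218 186 187 217 226]
 [235 231 213 170 191 225 237]
 [232 230 226 211 222 227 228]
 [235 234 235 234 235 232 232]
 [238 236 236 237 237 236 235]]
[248.4  219.56] [0.7787 0.004  0.06  ]
t 62.87 p [ 0.5122 -0.0118  0.182 ] yaw(y axis) -85.1 tilt [ 0.001 -0.    -1.   ] w 43.3 F [-0.  -0.1 -0.3] g 0.0
--
bail 150 (array([ 423.2, -379.7]), array([ 19.5, 101.9]), 6.9) 0.128
panrim 268 (array([ 421.1
[... 708 characters left out ...]
il 134 (array([ 416. , -379.2]), array([20.7, 88.4]), 2.6) 0.13
panrim 135 (array([ 418.3, -353.3]), array([101. , 158.5]), -85.7) z [0.075 0.088]
sup 229 (array([696.7, -67.7]), array([ 53.4, 105.8]), 84.5) z [0.126 0.129]
sup 101 (array([780.9,  15.7]), array([19.4, 34.2]), 14.6) z [0.114 0.134]
sup 471 (array([673.1,  68.8]), array([ 53.8, 103.5]), 84.0) z [0.126 0.13 ]
sup 48 (array([581.3, -10.9]), array([16.3, 16.9]), 2.8) z [0.103 0.109]
orange 64 (array([662.3, -48.6]), array([20.4, 54.6]), -84.6) z [0.03  0.044 0.048]
orange 55 (array([724.6, -46.6]), array([15. , 50.1]), -81.2) z [0.042 0.045 0.048]
orange 25 (array([649.1,  23.5]), array([ 8.6, 16.5]), -84.5) z [0.029 0.045 0.048]
```

View pics/fin.png

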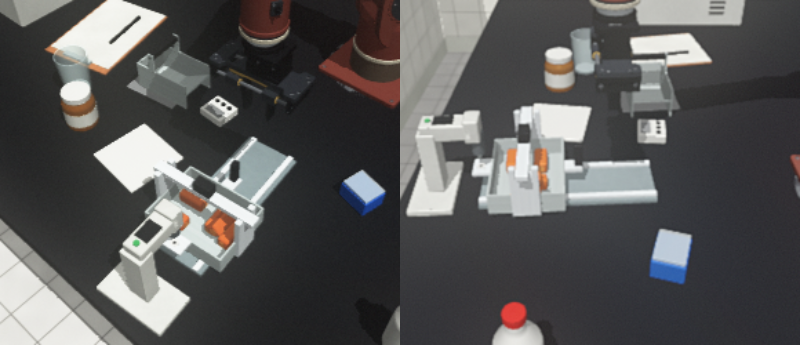

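The final view shows the bar across the tray at about (205,190), the mark under the probe tip, and the pan standing empty on the mat. The board is clear and the bystanders are where they were.

```bash
python3 -c "from rig import workorder; print(workorder.hand_in())"
```

```text
the job is handed in; nothing more can be done
None
```

I handed the job in at about 63 s. All five carrot pieces I could see are in the tray, the empty pan stands upright about 7 mm off the mat's centre, the bar is down in both notches, and the mark is about 1 mm from under the probe tip. The pan slipped out of the gripper once while tipping and landed spout-down in the tray, and later jammed against it with a wrist force of about 73 N. I saw no pieces astray and nothing else moved; the hand-in gave no verdict.

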